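Fit the retaining ring on the modelling turntable's spindle

TASK

Squeeze the ring pliers to spread the copper-coloured retaining ring waiting on their pins, carry it to the turntable and slide it down over the spindle, pressing the brass spring washer down gently, only until it stops; then ease the handles open so that the ring snaps shut in the groove, all the way round and level. Touch the ring only with the pliers, lay the pliers back on their wooden cradle as they lay before and let go, and leave the paints and brushes alone.

Things in the scene. Friction and masses are not known exactly. Their poses are not given: they have to be found in the camera images.
- stand: Modelling turntable, fixed, does not turn. Origin on the spindle's axis at table height, z up. Aluminium disc 170 mm across, top face 50 mm up; from its middle rise a dark boss 50 mm across, a sprung brass washer 41 mm across and the steel spindle, 32 mm across, its top 7 mm tapering to 22 mm. Over 10 N on the washer, or 22 N of pliers on the turntable, damages it.
- groove_mean (a point): Point on the spindle's axis 76 mm above the table: MEAN height of the groove floor. Spindle, washer and groove are shimmed alike by up to 12 mm up or down each time, unreported, so feel for the stop. The groove, 25 mm across, is 7 mm tall; the spindle's end is 36 mm above its floor. The spring lifts the washer (1 N) to cover the groove's lower 6 mm.
- washer_mean (a point): Point on the axis, 82 mm above the table: mean height of the resting washer's top face. It presses down 6 mm (force rising to 1.7 N) to a hard stop level with the groove floor, felt as a steep rise in force. The 5 mm ring pushed flat to this stop is right to shut (up to 1.5 mm higher also works); once shut, the washer lifts it against the groove's upper edge.
- ring: Copper-coloured open retaining ring, loose, 59 x 44 mm, 5 mm thick, 40 g. Origin: centre of its hole at mid-thickness; z up is its axis; the gap with two notched ends is at -x, 24 mm from the centre. Shut, its jaws span 26 mm across y; the bow at +x is 18.5 mm from the centre. It starts flat on the cradle's pad with the pliers' closed pins in its gap.
- ring_left (a joint): Spread of each ring jaw (m): 0 shut, 0.003 when wrongly shut on the spindle's full thickness, 0.0048 with the pliers squeezed to their stop (hole 35.6 mm across y: 1.8 mm to spare each side of the spindle). Both jaws move alike and spring shut with 5 to 9 N.
- pliers: Ring pliers with bent-down pins, loose, lying level, 170 g, 155 mm long. Origin on the hinge at mid-height of the handles; x to the pins and ring, z up. Ring centre: 65 mm ahead, 28 mm below. Pins end 34 mm below. Squeezing the two blue handles spreads the pins. A dark pusher fork (prongs 38 mm apart, on either side of the spindle in use) lies just above the ring and presses it down.
- pliers_grip (a point): Grasp point: midway between the rubbery blue handles (each 8 mm thick, 18 mm tall, 66 mm long) at mid-height, 40 mm behind the hinge, 105 mm behind the ring's centre, 28 mm above it; axes as the pliers'. Squeeze along y. A dark block between the handles is the stop. A firm 60 N grip against the stop keeps the pliers from tipping while pressing down.
- pliers_left (a joint): Turn of each handle (rad): 0 at rest, 0.22 at the stop with the ring fully spread. Flat fingers 22 mm wide at the grasp point stand 64 mm apart at rest (handles push back with 12 N), 41 mm at the stop (25 N). At about 56 mm (0.08 rad) the pins leave the shut ring's ends; at 61 mm (0.04 rad) they are well free, the spring still keeps the pliers in the hand, and they lift straight up.
- cradle_rest (a point): Where pliers_grip lies when the pliers rest in the fixed wooden cradle: 60 mm above the table; x along the resting pliers towards the pins. Block under hinge and stop block: 28 mm wide, top 51 mm up. Pad under the ring: 48 mm wide, top 29.5 mm up, its middle 110 mm ahead of this point. Base plate 165 x 64 x 10 mm, its middle 58 mm ahead.
- tube_blue: Bystander: paint tube with blue band, lying, 120 x 44 x 24 mm, between the cradle and the turntable. Origin at its underside's middle.
- tube_yellow: Bystander: paint tube with yellow band, lying, 120 x 44 x 24 mm. Origin at its underside's middle.
- tube_orange: Bystander: paint tube with orange band, lying, 120 x 44 x 24 mm. Origin at its underside's middle.
- jar_white: Bystander: white paint jar, 52 mm across, 75 mm tall. Origin at its underside's middle.
- sponge: Bystander: pale yellow sponge block, 80 x 55 x 30 mm. Origin at its underside's middle.
- foam_brush: Bystander: black foam brush with wooden handle, 145 x 50 x 22 mm. Origin at its underside's middle.
- palette_knife: Bystander: spatula with wooden handle, 200 mm long, lying flat. Origin at its underside's middle.
Things that resemble listed ones, but are neither listed nor needed, are in the scene too. What is shaped like the part that bears cradle_rest but pink is not meant.

How it is judged:
On the way, in this order (a step that is already met when the one before it is completed fails the run):
1. the ring, spread by the pliers, has been carried off the cradle and up (value of joint ring_left above 0.0042 m and distance of ring from where it was at the start of the episode above 0.03 m and contact force between pliers and ring above 2 N), for 0.2 s.
2. the ring, still spread, is round the spindle (value of joint ring_left above 0.0042 m and horizontal distance between ring and stand below 0.005 m and z of ring in the frame of stand below 0.098 m), for 0.1 s.
3. the ring is shut in the groove (value of joint ring_left below 0.0015 m and horizontal distance between ring and stand below 0.004 m and z of ring in the frame of stand between 0.062 and 0.096 m and angle between ring's own z axis and vertical below 0.12 rad), for 0.3 s.
At the end, for the whole second after the job is handed in: Ring shut (jaws spread under 1.5 mm) in the groove, centre within 4 mm of the spindle axis, 62-96 mm above the table, level within 7 deg; pliers released, at rest and level (7 deg) in the cradle, grip point within 20 mm sideways and 6 mm in height of its rest, turned under 14 deg (all of step 3 and horizontal distance between pliers_grip and cradle_rest below 0.02 m and z of pliers_grip in the frame of cradle_rest between -0.006 and 0.006 m and angle between the x axis of pliers and the x axis of cradle_rest, either way round below 0.25 rad and angle between pliers's own z axis and vertical below 0.12 rad and linear speed of each of pliers, ring below 0.02 m/s); the robot touches nothing.
It fails at once if the ring is pressed on the brass washer with more than 10 N (contact force between ring and washer_c0 above 10 N).
It fails at once if the pliers are pressed on the turntable with more than 22 N (contact force between pliers and stand above 22 N).
It fails at once if the fingers handle the ring (contact force between the fingers and ring above 1 N).
It fails at once if a paint tube, the jar, the sponge or a brush or knife is moved by more than 15 mm (distance of any of tube_blue, tube_yellow, tube_orange, jar_white, sponge, foam_brush, palette_knife from where it was at the start of the episode above 0.015 m).
It also fails if it takes over 64 s, if anything falls off the work surface, if the arm or the gripper's body presses on something with over 40 N, if the wrist force passes 120 N, or if a joint passes its speed limit or range.

ROBOT

A 6-joint arm with a two-finger parallel gripper is mounted at the origin on the work surface. World frame = base frame: x ahead of the robot, y to its left, z up, the work surface at z = 0. Lengths are in m, angles in rad, forces in N, time in s.
With the tool pointing down it reaches from about 0.425 to 0.95 m from the base axis. Payload 3.5 kg.
Tool frame: the origin (TCP) lies midway between the tips of the shut fingers; the grasp point (between the pads) lies 19 mm behind it; z points along the fingers, y is the direction in which the jaws open and shut (so a half turn about z gives the same grasp; the last joint's range is limited). The gripper opens to 85 mm and grips with 20 to 120 N. Pads are 22 mm wide; open, the fingers measure 114 mm over their backs; the gripper's body (76 mm by 85 mm) begins 54 mm behind the grasp point. The pads swing forward as they close: fully open they stand 13 mm farther back than shut.
Start: joints at [1.124, 0.286, 1.577, -0, 1.279, -0.15], TCP at [0.197, 0.645, 0.231] pointing down, gripper open.
Joint ranges: [-2.77, 2.77], [-0.9, 2.22], [0.21, 2.48], [-1.53, 4.67], [0.24, 2.81], [-2.84, 2.84]. Speed limits (rad/s): [2.79, 2.79, 3.14, 3.14, 3.14, 3.14].

INTERFACE

Orientations are given as a unit quaternion [x, y, z, w].
In Python, from plant import ctrl gives the robot as it stands.
- The arm moves only by the tool apply_moves, never from a script. Its argument "moves" is a list that holds one entry, the list of rows, each a list of 7 numbers: the shift along the tool's x, y, z in m, then the turn, a rotation vector about the tool's x, y, z in degrees, then the gripper's target within -1 to 1 (shut at 1, half-way at 0, fully open at -1). In form: [[[tx, ty, tz, ax, ay, az, hand], ...]]. A call has 1 to 12 rows; each row shifts and turns the pose as measured when the row begins, along the tool's axes as they then stand; what a row does not reach is not made up. A row lasts 1/10 s, in which the tool goes at most 50 mm and 8.59 degrees, less where a joint would pass 70% of its speed; a pose out of reach is approached as far as the arm can. A call with a gripper value outside its range is refused whole. The fingers move at their own pace and stop on an object; "force" is the grip in N (left out, the last holds). Time passes only in rows, so rows that do not move let the fingers close. It gives the time, the measured TCP pose, the force and the opening at its end, in the units of the state.
- ctrl.get_state(): the state, without advancing time (a new reading comes with each control period).
- ctrl.read_camera(name): name is "scene" or "top"; returns the picture (384x512x3 uint8, red, green, blue); there is no depth.
- ctrl.get_calibration(name): a dict with "camera_matrix" (3x3 intrinsics, pixels), "k1" (the pictures are not rectified: a ray, as slopes to the right and down, at radius r is drawn at 1 + k1 r^2 times it, then the intrinsics apply), "cam_to_world" (4x4, takes a point from camera to world coordinates). Camera axes: x right, y up, looking along -z (the intrinsics and any distortion apply to the point x, -y, -z); pixel columns grow to the right and rows downward; lengths in m; the calibration is good to about 2 mm. A picture is of the moment at which its call begins. get_calibration takes no time and is no camera call.
- ctrl.sign_off(): hands the job in, once; it reports no verdict.
The state is a dict: "time": time; "qpos": joint angles; "dq": joint speeds; "joint_efforts": joint torques, N m; "eef_pos": TCP position; "tcp_rot": TCP orientation; "contact_force": force on the tool from outside, world axes, zero at the start; "wrist_torque": the same for the moment, N m; "opening": opening from 0.0 (shut) to 1.0 (fully open).
Only numpy, scipy, OpenCV 4.12 (cv2) and the standard library are available. Lean on these libraries where they do the work, as an engineer would, in place of code of your own. Each camera call takes 0.05 s, during which the arm holds its last target. There are 200 camera calls.

## Working session

There is one attempt and no reset: what is moved stays moved. The work goes in short steps, Python scripts to look and compute and a tool call to move; the robot and the scene stay as the last step left them, time stands still between calls to the robot, and variables do not carry over. Pictures are saved under pics/ and viewed, about 8 in all and at most 12, crops included, and the job is handed in when it is done.

Besides the shell and the picture viewer there is one more tool, called after "Call:" by a JSON object that holds its "method" and its "body". apply_moves: Moves the arm, as the interface text tells. Its arguments: {"type":"object","properties":{"moves":{"type":"array","items":{"type":"array","items":{"type":"array","items":{"type":"number"}}}},"force":{"type":"number"}},"required":["moves"]}

```bash
mkdir -p pics; ls; cat > h.py <<'E'
import numpy as np, cv2
from plant import ctrl
def grab(n):
    im=ctrl.read_camera(n); return cv2.cvtColor(im,cv2.COLOR_RGB2BGR)
def ray(n,u,v):
    c=ctrl.get_calibration(n);K=np.array(c['camera_matrix']);k=c['k1'];T=np.array(c['cam_to_world'])
    d=np.array([(u-K[0,2])/K[0,0],(v-K[1,2])/K[1,1]]);s=d.copy()
    for _ in range(30): s=d/(1+k*(s@s))
    return T[:3,3],T[:3,:3]@np.array([s[0],-s[1],-1])
def at(n,u,v,z):
    o,d=ray(n,u,v);return o+d*(z-o[2])/d[2]
def proj(n,p):
    c=ctrl.get_calibration(n);K=np.array(c['camera_matrix']);k=c['k1'];T=np.array(c['cam_to_world'])
    q=T[:3,:3].T@(np.array(p)-T[:3,3]);s=np.array([q[0],-q[1]])/-q[2];s=s*(1+k*(s@s))
    return K[0,0]*s[0]+K[0,2],K[1,1]*s[1]+K[1,2]
def tri(a,b):
    o1,d1=ray(*a);o2,d2=ray(*b);A=np.c_[d1,-d2];t=np.linalg.lstsq(A,o2-o1,rcond=None)[0]
    p,q=o1+t[0]*d1,o2+t[1]*d2;return (p+q)/2,np.linalg.norm(p-q)
E
python3 - <<'E'
from h import *
for n in('top','scene'):
    im=grab(n);cv2.imwrite(f'pics/{n}0.png',im);cv2.imwrite(f'pics/{n}0b.png',cv2.resize(im,(800,600),interpolation=cv2.INTER_CUBIC))
    c=ctrl.get_calibration(n);print(n,c)
print(ctrl.get_state())
E
```

```text
pics
top {'camera_matrix': array([[370.38724424,   0.        , 254.69168209],
       [  0.        , 370.38724424, 189.20216345],
       [  0.        ,   0.        ,   1.        ]]), 'k1': 0.03594418302889321, 'cam_to_world': array([[ 8.94770205e-03,  9.94848030e-01, -1.00981859e-01,
         4.47487105e-01],
       [-9.99933032e-01,  9.64295275e-03,  6.39886924e-03,
         1.06078914e-03],
       [ 7.33966576e-03,  1.00917841e-01,  9.94867689e-01,
         1.10328513e+00],
       [ 0.00000000e+00,  0.00000000e+00,  0.00000000e+00,
         1.00000000e+00]])}
scene {'camera_matrix': array([[497.38486528,   0.        , 256.43585897],
       [  0.        , 497.38486528, 184.10604798],
       [  0.        ,   0.        ,   1.        ]]), 'k1': 0.018234447379072757, 'cam_to_world': array([[ 0.31119277, -0.81469837,  0.48931138,  1.26327437],
       [ 0.95029128,  0.27232466, -0.15094952, -0.19698574],
       [-0.01027323,  0.51196274,  0.85894623,  1.34245669],
       [ 0.        ,  0.        ,  0.        ,  1.        ]])}
{'time': 0.1, 'qpos': array([ 1.12401873e+00,  2.87098877e-01,  1.57804450e+00, -6.69607151e-06,
        1.27857430e+00, -1.49957231e-01]), 'dq': array([ 0.00114911, -0.00191487, -0.00301107,  0.00029006, -0.00084299,
        0.00124274]), 'joint_efforts': array([ 9.02604097e-04, -4.07295513e+01, -2.93699402e+01, -1.38528180e-04,
        3.37692145e-03,  2.25082698e-05]), 'eef_pos': array([0.1971112 , 0.64495877, 0.23006343]), 'tcp_rot': array([ 1.47864939e-01,  9.89006992e-01, -1.01650595e-03, -3.09271496e-04]), 'contact_force': array([ 0.97912328,  0.04211686, -0.26749841]), 'wrist_torque': array([0.05947445, 0.02262361, 0.04048957]), 'opening': 1.002489426933659}
```

View pics/top0b.png

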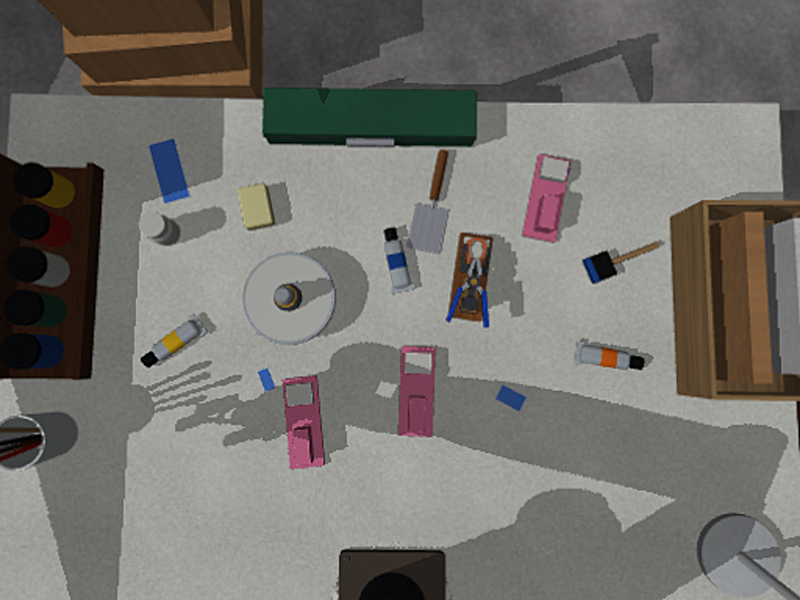

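View pics/scene0b.png

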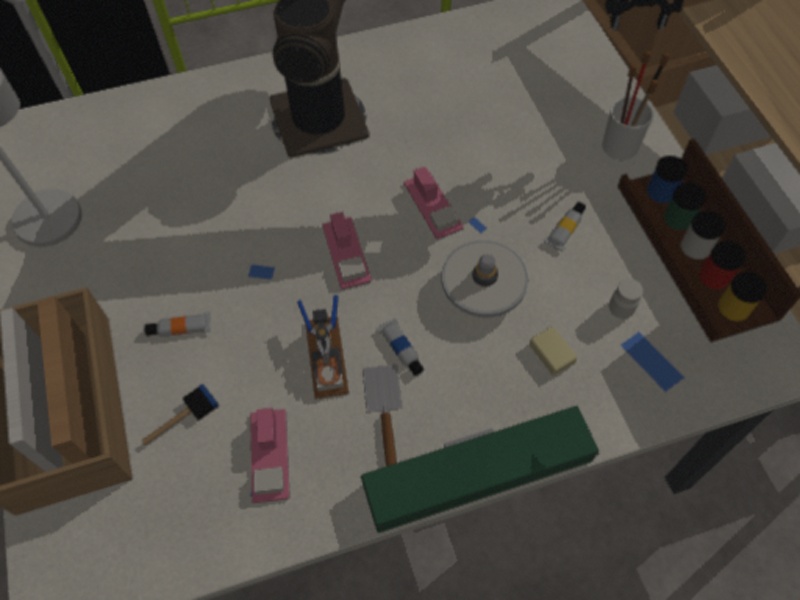

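The top view shows the wooden cradle with the blue-handled pliers at about (471,280), and the turntable at (289,297). Three pink cradle lookalikes at (418,390), (304,422) and (547,197) are excluded by colour and hold no pliers. I'll confirm in an enlarged crop.

```bash
python3 - <<'E'
from h import *
t=cv2.imread('pics/top0.png');s=cv2.imread('pics/scene0.png')
def crop(im,x,y,w,h,f):return cv2.resize(im[y:y+h,x:x+w],None,fx=f,fy=f,interpolation=cv2.INTER_CUBIC)
a=crop(t,275,140,50,75,8)   # 400x600
b=crop(s,180,180,50,75,8)
cv2.imwrite('pics/c1.png',np.hstack([a,b]))
a=crop(t,150,155,70,70,5.7);b=crop(s,275,145,70,70,5.7)
cv2.imwrite('pics/c2.png',np.hstack([a,b]))
E
```

```text
(no output)
```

View pics/c1.png

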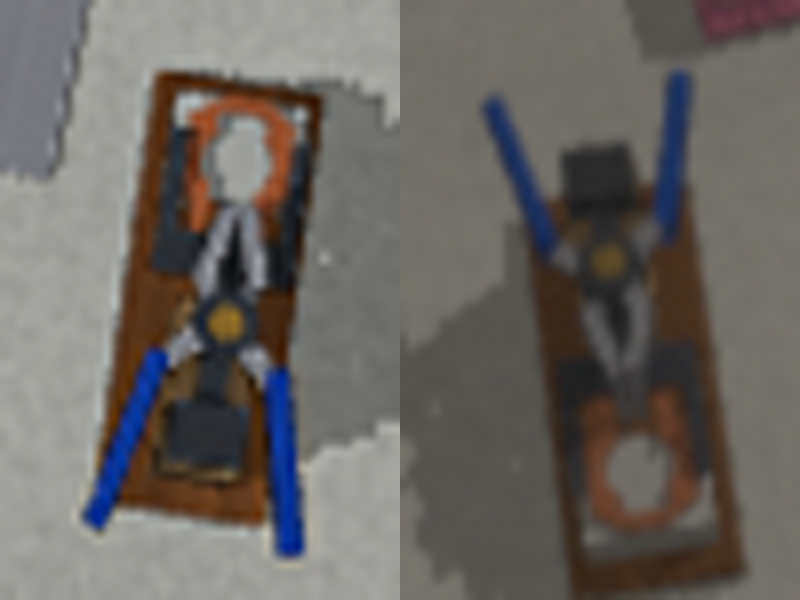

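View pics/c2.png

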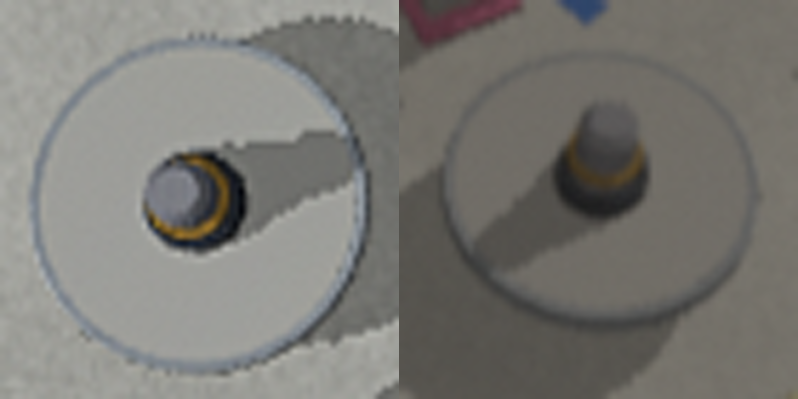

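```bash
python3 - <<'E'
from h import *
T=lambda u,v:('top',275+(u+.5)/8-.5,140+(v+.5)/8-.5)
S=lambda u,v:('scene',180+(u-400+.5)/8-.5,180+(v+.5)/8-.5)
np.set_printoptions(precision=4,suppress=True)
for n,a,b,z in [('hinge',T(227,320),S(609,260),.071),('hole',T(241,158),S(640,473),.034),('endL',T(95,525),S(680,75),.069),('endR',T(290,553),S(492,100),.069),('stopblk',T(205,432),S(597,175),.069)]:
    print(n,*tri(a,b),at(*a,z),at(*b,z))
for c in [(157,72),(320,97),(270,525),(105,508)]: print('base',at(*T(*c),.01))
T2=lambda u,v:('top',150+(u+.5)/5.7-.5,155+(v+.5)/5.7-.5)
S2=lambda u,v:('scene',275+(u-400+.5)/5.7-.5,145+(v+.5)/5.7-.5)
print('disc top',at(*T2(200,204.5),.05),[at(*T2(*c),.05) for c in [(32,204),(368,204),(200,37),(200,372)]])
print('disc scene',[at(*S2(*c),.05) for c in [(445,175),(757,190),(605,50),(600,312)]])
print('tip',tri(T2(174,186),S2(609,108)))
# silhouettes in colour: blue pixels centroid etc
E
```

```text
hinge [ 0.581  -0.1413  0.0695] 0.00031294572168023214 [ 0.5808 -0.1409  0.071 ] [ 0.5817 -0.1415  0.071 ]
hole [ 0.6464 -0.1518  0.0288] 0.0004330489062169509 [ 0.6453 -0.1513  0.034 ] [ 0.6489 -0.1518  0.034 ]
endL [ 0.509  -0.0955  0.0599] 0.00010719955838647458 [ 0.5084 -0.0947  0.069 ] [ 0.5143 -0.0962  0.069 ]
endR [ 0.4994 -0.1643  0.0633] 0.0012322007963386568 [ 0.4993 -0.1628  0.069 ] [ 0.5026 -0.165   0.069 ]
stopblk [ 0.5418 -0.1351  0.062 ] 0.0019340106824559861 [ 0.5414 -0.1333  0.069 ] [ 0.5455 -0.1364  0.069 ]
base [ 0.6822 -0.1234  0.01  ]
base [ 0.6732 -0.1844  0.01  ]
base [ 0.5125 -0.1648  0.01  ]
base [ 0.5182 -0.1039  0.01  ]
disc top [0.5488 0.1938 0.05  ] [array([0.5483, 0.2773, 0.05  ]), array([0.5499, 0.11  , 0.05  ]), array([0.6336, 0.1961, 0.05  ]), array([0.4654, 0.1914, 0.05  ])]
disc scene [array([0.5224, 0.1154, 0.05  ]), array([0.5841, 0.2699, 0.05  ]), array([0.4741, 0.226 , 0.05  ]), array([0.627 , 0.1636, 0.05  ])]
tip (array([0.5506, 0.1929, 0.1191]), np.float64(0.001216393579752742))
```

The crop confirms it: a brown wooden cradle carrying pliers with blue handles (ends at (95,525) and (290,553)), a hinge at (227,320) and a copper ring around (241,158). The second crop shows the disc centre at (200,204) in the top half.

The two cameras agree:
- **Grip:** about (0.541, -0.1355)
- **Pliers yaw:** about -8°
- **Spindle axis:** about (0.5495, 0.1935)

I'll move above the grip now.

Call:
{"method": "apply_moves", "body": {"moves": [[[0, 0, 0, 0, 0, -4.5, -1], [0, 0, 0, 0, 0, -4.5, -1], [-0.0225, -0.0363, 0, 0, 0, 0, -1], [-0.0225, -0.0363, 0, 0, 0, 0, -1], [-0.0225, -0.0363, 0, 0, 0, 0, -1], [-0.0225, -0.0363, 0, 0, 0, 0, -1], [-0.0225, -0.0363, 0, 0, 0, 0, -1], [-0.0225, -0.0363, 0, 0, 0, 0, -1], [-0.0225, -0.0363, 0, 0, 0, 0, -1], [-0.0225, -0.0363, 0, 0, 0, 0, -1], [-0.0225, -0.0363, 0, 0, 0, 0, -1], [-0.0225, -0.0363, 0, 0, 0, 0, -1]]], "force": 60}}

```text
time: 1.3
eef_pos: [0.373, 0.2427, 0.2232]
tcp_rot: [0.061, 0.998, -0.006, -0.004]
contact_force: [1.0, 0.2, 0.4]
opening: 0.996
```

```bash
cat >> h.py <<'E'
from scipy.spatial.transform import Rotation as R
np.set_printoptions(precision=4,suppress=True)
def delta(p,yawy=None):
    s=ctrl.get_state();r=R.from_quat(s['tcp_rot']);print('t',s['time'],'pos',s['eef_pos'],'zax',r.as_matrix()[:,2],'yaw_y',np.degrees(np.arctan2(*r.as_matrix()[[1,0],1])),'op',round(s['opening'],3),'F',s['contact_force'],'M',s['wrist_torque'])
    d=r.inv().apply(np.array(p)-s['eef_pos']);print('tool delta',d,np.linalg.norm(d));return d
E
python3 -c "
from h import *
delta([.541,-.1355,.13])"
```

```text
t 1.3 pos [0.373  0.2427 0.2232] zax [-0.0077 -0.011  -0.9999] yaw_y 83.00505192695196 op 0.996 F [0.9572 0.2153 0.4218] M [ 0.0091 -0.0103 -0.006 ]
tool delta [-0.2134 -0.3538  0.0961] 0.4241981762993426
```

Call:
{"method": "apply_moves", "body": {"moves": [[[-0.0213, -0.0354, 0.0, 0, 0, 0, -1], [-0.0213, -0.0354, 0.0, 0, 0, 0, -1], [-0.0213, -0.0354, 0.0, 0, 0, 0, -1], [-0.0213, -0.0354, 0.0, 0, 0, 0, -1], [-0.0213, -0.0354, 0.0, 0, 0, 0, -1], [-0.0213, -0.0354, 0.01, 0, 0, 0, -1], [-0.0213, -0.0354, 0.02, 0, 0, 0, -1], [-0.0213, -0.0354, 0.02, 0, 0, 0, -1], [-0.0213, -0.0354, 0.02, 0, 0, 0, -1], [-0.0213, -0.0354, 0.02, 0, 0, 0, -1], [0, 0, 0, 0, 0, 0, -1]]]}}

```text
time: 2.4
eef_pos: [0.5437, -0.1569, 0.1309]
tcp_rot: [0.064, 0.998, -0.005, -0.003]
contact_force: [-0.4, 0.4, -0.6]
opening: 0.999
```

```bash
cat >> h.py <<'E'
def aim(p,yawdeg):  # shift, then rotvec in tool axes (deg) to point straight down with tool y at yawdeg
    d=delta(p);a=np.radians(yawdeg);y=np.array([np.cos(a),np.sin(a),0]);z=np.array([0,0,-1.]);M=np.c_[np.cross(y,z),y,z]
    r=R.from_quat(ctrl.get_state()['tcp_rot']);print('rot',np.degrees((r.inv()*R.from_matrix(M)).as_rotvec()))
E
python3 -c "
from h import *
aim([.541,-.1355,.08],82)"
```

```text
t 2.4 pos [ 0.5437 -0.1569  0.1309] zax [-0.0059 -0.0101 -0.9999] yaw_y 82.61646361563253 op 0.999 F [-0.3847  0.4268 -0.5699] M [ 0.0299  0.0521 -0.0136]
tool delta [0.0052 0.0214 0.0507] 0.05530035236139179
rot [-0.6191 -0.2594  0.615 ]
```

Call:
{"method": "apply_moves", "body": {"moves": [[[0.0055, 0.0214, 0.0, -0.62, -0.26, 0.62, -1], [0, 0, 0.0, 0, 0, 0, -1], [0, 0, 0.0, 0, 0, 0, -1]]]}}

```text
time: 2.7
eef_pos: [0.5397, -0.135, 0.1287]
tcp_rot: [0.071, 0.997, 0.001, -0.002]
contact_force: [-0.5, 0.4, 0.2]
opening: 1.001
```

```bash
python3 - <<'E'
from h import *
aim([.541,-.1355,.08],82)
im=grab('top');cv2.imwrite('pics/t1.png',im);s=grab('scene')
u,v=map(int,proj('top',[.56,-.14,.1]));a=cv2.resize(im[v-45:v+45,u-30:u+30],(400,600),interpolation=cv2.INTER_CUBIC)
u,v=map(int,proj('scene',[.56,-.14,.1]));b=cv2.resize(s[v-45:v+45,u-30:u+30],(400,600),interpolation=cv2.INTER_CUBIC)
cv2.imwrite('pics/c3.png',np.hstack([a,b]))
E
```

```text
t 2.7 pos [ 0.5397 -0.135   0.1287] zax [-0.0042  0.0023 -1.    ] yaw_y 81.8416681177149 op 1.001 F [-0.5235  0.4339  0.1612] M [ 0.0141  0.0156 -0.1071]
tool delta [-0.0016 -0.0004  0.0487] 0.04875260718338415
rot [ 0.0947 -0.2548 -0.1581]
```

View pics/c3.png

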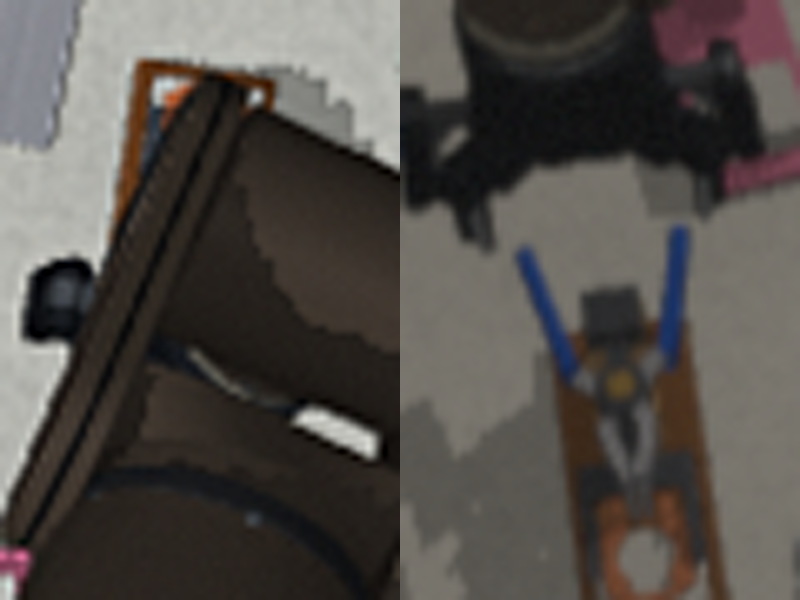

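The scene half of the crop shows the open fingertips at (485,240) and (708,205), straddling the blue handles. The top view is blocked by the arm. I'll descend.

Call:
{"method": "apply_moves", "body": {"moves": [[[-0.0016, -0.0004, 0.025, 0, -0.25, 0, -1], [0, 0, 0.025, 0, 0, 0, -1], [0, 0, 0.025, 0, 0, 0, -1], [0, 0, 0.01, 0, 0, 0, -1], [0, 0, 0, 0, 0, 0, -1], [0, 0, 0, 0, 0, 0, -1]]]}}

```text
time: 3.4
eef_pos: [0.5454, -0.1366, 0.0476]
tcp_rot: [0.07, 0.998, -0.002, 0.006]
contact_force: [0.4, 0.0, 0.1]
opening: 1.0
```

```bash
python3 -c "
from h import *
aim([.541,-.1355,.038],82)"
```

```text
t 3.4 pos [ 0.5454 -0.1366  0.0476] zax [ 0.0112 -0.0041 -0.9999] yaw_y 82.02069942351501 op 1.0 F [0.425  0.0037 0.0839] M [-0.0012  0.015   0.0181]
tool delta [0.0046 0.0005 0.0095] 0.01059949311586821
rot [-0.1416  0.6684  0.0215]
```

Call:
{"method": "apply_moves", "body": {"moves": [[[0.0046, 0.0005, 0.0095, -0.14, 0.67, 0, -1], [0, 0, 0, 0, 0, 0, -1], [0, 0, 0, 0, 0, 0, -1]]]}}

```text
time: 3.7
eef_pos: [0.5428, -0.1363, 0.0406]
tcp_rot: [0.069, 0.998, -0.001, 0.002]
contact_force: [-1.0, 0.1, 0.0]
opening: 1.004
```

```bash
python3 -c "
from h import *
aim([.541,-.1355,.038],82)"
```

```text
t 3.7 pos [ 0.5428 -0.1363  0.0406] zax [ 0.0043 -0.0022 -1.    ] yaw_y 82.03819920470127 op 1.004 F [-1.0277  0.1029  0.0397] M [ 0.0166  0.009  -0.0172]
tool delta [0.002  0.0005 0.0026] 0.0033012551997059726
rot [-0.0908  0.264   0.0384]
```

Call:
{"method": "apply_moves", "body": {"moves": [[[0.002, 0.0005, 0.0025, -0.1, 0.26, 0, -1], [0, 0, 0, 0, 0, 0, 1], [0, 0, 0, 0, 0, 0, 1], [0, 0, 0, 0, 0, 0, 1], [0, 0, 0, 0, 0, 0, 1], [0, 0, 0, 0, 0, 0, 1], [0, 0, 0, 0, 0, 0, 1], [0, 0, 0, 0, 0, 0, 1]]], "force": 60}}

```text
time: 4.5
eef_pos: [0.5381, -0.1356, 0.0445]
tcp_rot: [0.068, 0.998, 0.001, -0.007]
contact_force: [-0.4, 0.5, -0.2]
opening: 0.482
```

```bash
python3 -c "
from h import *
aim([.541,-.1355,.038],82)"
```

```text
t 4.5 pos [ 0.5381 -0.1356  0.0445] zax [-0.013   0.002  -0.9999] yaw_y 82.18991543617429 op 0.482 F [-0.3923  0.4731 -0.1817] M [-0.0368 -0.0461 -0.0201]
tool delta [-0.003   0.0005  0.0065] 0.007131321673952574
rot [ 0.0093 -0.7551  0.19  ]
```

Call:
{"method": "apply_moves", "body": {"moves": [[[0, 0, -0.01, 0, 0, 0, 1], [0, 0, -0.02, 0, 0, 0, 1], [0, 0, -0.02, 0, 0, 0, 1], [0, 0, -0.02, 0, 0, 0, 1], [0, 0, -0.02, 0, 0, 0, 1], [0, 0, -0.02, 0, 0, 0, 1], [0, 0, -0.02, 0, 0, 0, 1], [0, 0, -0.005, 0, 0, 0, 1], [0, 0, 0, 0, 0, 0, 1], [0, 0, 0, 0, 0, 0, 1]]], "force": 60}}

```text
time: 5.5
eef_pos: [0.5356, -0.1337, 0.1804]
tcp_rot: [0.068, 0.998, 0.003, -0.014]
contact_force: [0.8, -0.2, -2.8]
opening: 0.481
```

```bash
python3 - <<'E'
from h import *
aim([.445,.208,.185],82)
s=grab('scene');im=grab('top');cv2.imwrite('pics/t2.png',im);cv2.imwrite('pics/s2.png',s)
u,v=map(int,proj('scene',[.61,-.14,.16]));b=cv2.resize(s[v-50:v+50,u-65:u+65],(780,600),interpolation=cv2.INTER_CUBIC)
print(u,v);cv2.imwrite('pics/c4.png',b)
E
```

```text
t 5.5 pos [ 0.5356 -0.1337  0.1804] zax [-0.0273  0.0081 -0.9996] yaw_y 82.23170979532662 op 0.481 F [ 0.8195 -0.1534 -2.8135] M [0.0264 0.0403 0.018 ]
tool delta [0.136  0.3264 0.0007] 0.3535883865636975
rot [ 0.2468 -1.6141  0.2352]
205 205
```

View pics/c4.png

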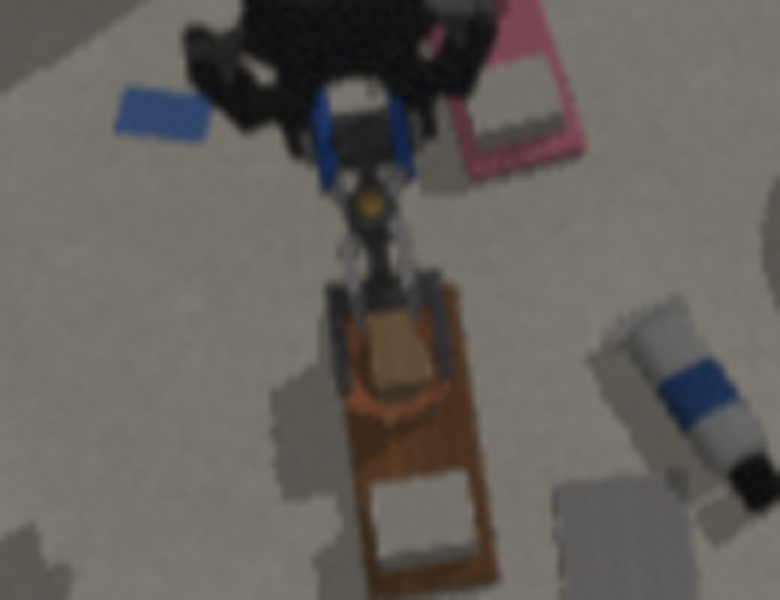

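The crop shows the ring hanging spread on the pins, bow at about (395,405), hinge at (370,204), with the cradle left behind. Next I'll check the hinge and ring positions against the TCP.

```bash
python3 - <<'E'
from h import *
S=lambda u,v:('scene',140+(u+.5)/6-.5,155+(v+.5)/6-.5)
s=ctrl.get_state();M=R.from_quat(s['tcp_rot']).as_matrix();P=s['eef_pos']
for n,x,z,px in [('hinge',.043,-.025,(370,204)),('ringbow top outer',.108+.0295-.0,.0125-.0025,(400,418)),]:
    p=P+M@np.array([-x,0,z]);q=proj('scene',p);print(n,p,'pred px',(np.array(q)-[140,155])*6,'meas',px, at(*S(*px),p[2]))
E
```

```text
hinge [ 0.5786 -0.1396  0.2035] pred px [366.9832 196.4633] meas (370, 204) [ 0.5812 -0.1401  0.2035]
ringbow top outer [ 0.6712 -0.1521  0.1658] pred px [402.8786 420.8827] meas (400, 418) [ 0.6679 -0.1536  0.1658]
```

Call:
{"method": "apply_moves", "body": {"moves": [[[0.0136, 0.0326, -0.002, 0, -0.3, 0, 1], [0.0136, 0.0326, -0.002, 0, -0.3, 0, 1], [0.0136, 0.0326, 0, 0, -0.3, 0, 1], [0.0136, 0.0326, 0, 0, 0, 0, 1], [0.0136, 0.0326, 0, 0, 0, 0, 1], [0.0136, 0.0326, 0, 0, 0, 0, 1], [0.0136, 0.0326, 0, 0, 0, 0, 1], [0.0136, 0.0326, 0, 0, 0, 0, 1], [0, 0, 0, 0, 0, 0, 1]]]}}

```text
time: 6.5
eef_pos: [0.4551, 0.1485, 0.1769]
tcp_rot: [0.071, 0.997, 0.004, -0.016]
contact_force: [0.4, -0.1, -2.9]
opening: 0.48
```

```bash
python3 -c "
from h import *
aim([.4425,.2083,.18],82.2)"
```

```text
t 6.5 pos [0.4551 0.1485 0.1769] zax [-0.0306  0.0098 -0.9995] yaw_y 81.90452463581364 op 0.48 F [ 0.4239 -0.0529 -2.8818] M [-0.0208 -0.0042  0.0408]
tool delta [ 0.0209  0.0575 -0.0021] 0.0612287524472623
rot [ 0.3159 -1.8174 -0.2905]
```

Call:
{"method": "apply_moves", "body": {"moves": [[[0.0105, 0.0287, -0.001, 0.1, -0.6, -0.15, 1], [0.0105, 0.0287, -0.001, 0.1, -0.6, -0.15, 1], [0, 0, -0.001, 0, 0, 0, 1], [0, 0, 0, 0, 0, 0, 1]]]}}

```text
time: 6.9
eef_pos: [0.4403, 0.2088, 0.1769]
tcp_rot: [0.067, 0.998, -0.0, -0.008]
contact_force: [-0.7, -0.6, -2.5]
opening: 0.48
```

```bash
python3 -c "
from h import *
aim([.4425,.2083,.18],82.2)"
```

```text
t 6.9 pos [0.4403 0.2088 0.1769] zax [-0.0158  0.0003 -0.9999] yaw_y 82.28347749345913 op 0.48 F [-0.6707 -0.5757 -2.4973] M [-0.0168  0.0676 -0.0056]
tool delta [-0.0022 -0.0002 -0.0031] 0.003816280955862045
rot [-0.1055 -0.8985  0.0827]
```

Nearly there; now I'll look at the ring over the spindle in both views.

```bash
python3 - <<'E'
from h import *
s=grab('scene');im=grab('top');cv2.imwrite('pics/t3.png',im);cv2.imwrite('pics/s3.png',s)
for i,n in ((im,'top'),(s,'scene')): print(n,proj(n,[.5495,.1935,.15]))
u,v=map(int,proj('top',[.54,.195,.15]));a=cv2.resize(im[v-38:v+37,u-25:u+25],(400,600),interpolation=cv2.INTER_CUBIC);print(u-25,v-38)
u,v=map(int,proj('scene',[.54,.195,.15]));b=cv2.resize(s[v-38:v+37,u-25:u+25],(400,600),interpolation=cv2.INTER_CUBIC);print(u-25,v-38)
cv2.imwrite('pics/c5.png',np.hstack([a,b]))
E
```

```text
top (np.float64(177.78064191788621), np.float64(186.4360157990506))
scene (np.float64(312.4258428495409), np.float64(157.23838156377064))
152 152
286 116
```

View pics/c5.png

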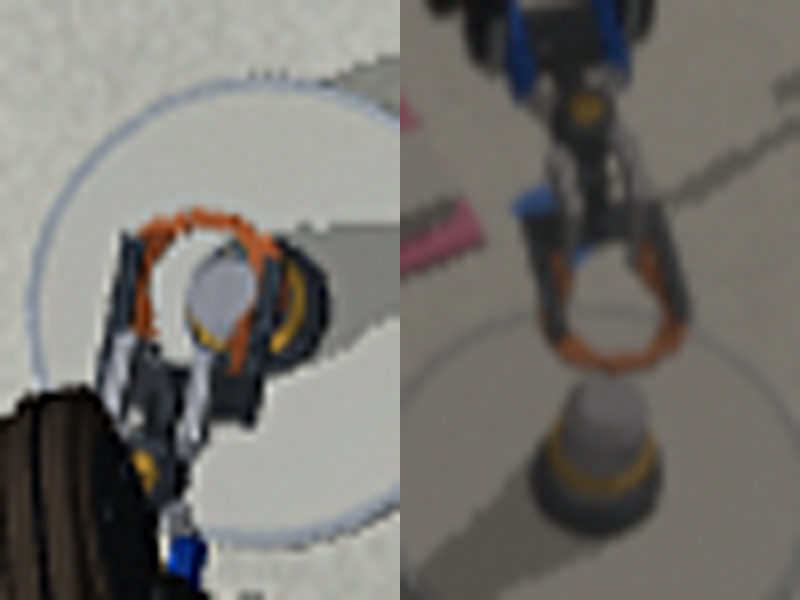

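```bash
cat > m.py <<'E'
from h import *
T=lambda u,v:('top',152+(u+.5)/8-.5,152+(v+.5)/8-.5)
S=lambda u,v:('scene',286+(u-400+.5)/8-.5,116+(v+.5)/8-.5)
for n,a,b in [('hinge',T(146,470),S(585,107)),('bow',T(203,216),S(617,358)),('prongtipL',T(131,237),S(685,318)),('hole',T(206,285),S(606,300)),('tip',T(222,284),S(609,390)),]:
    print(n,*tri(a,b))
for z in(.112,.118,.124): print('tip at',z,at(*T(222,284),z))
for z in(.082,.088): print('washer scene bottom',at(*S(603,492),z))
s=ctrl.get_state();M=R.from_quat(s['tcp_rot']).as_matrix();P=s['eef_pos']
for n,x,z in [('hinge',.043,-.025),('bow mid-top',.108+.024,.0125-.0025),('ringc',.108,.0125)]:
    p=P+M@np.array([-x,0,z]);print(n,p,(np.array(proj('top',p))-[152,152])*8,(np.array(proj('scene',p))-[286,116])*8+[400,0])
for z in(.165,.165): print('hole top at',z,at(*T(206,285),z),'scene',at(*S(606,300),z))
E
python3 m.py
```

```text
hinge [0.4858 0.2015 0.2006] 0.0015537738105575027
bow [0.5676 0.1898 0.1632] 0.007383156938411428
prongtipL [0.5608 0.2149 0.166 ] 0.0012356465294333125
hole [0.5456 0.1906 0.1674] 0.0010630324553230048
tip [0.5513 0.1951 0.1152] 0.002643476574958001
tip at 0.112 [0.5519 0.197  0.112 ]
tip at 0.118 [0.5513 0.1958 0.118 ]
tip at 0.124 [0.5507 0.1947 0.124 ]
washer scene bottom [0.5734 0.1857 0.082 ]
washer scene bottom [0.5767 0.1839 0.088 ]
hinge [0.4835 0.2024 0.2011] [136.5816 473.5226] [579.2946  97.6989]
bow mid-top [0.5711 0.1903 0.1647] [209.1826 203.2642] [628.8276 357.1142]
ringc [0.5472 0.1935 0.1626] [197.9861 278.2294] [612.2739 305.2215]
hole top at 0.165 [0.546  0.1916 0.165 ] scene [0.5441 0.1908 0.165 ]
hole top at 0.165 [0.546  0.1916 0.165 ] scene [0.5441 0.1908 0.165 ]
```

The top half shows the ring hole at (206,285) and the spindle tip at (222,284), with a parallax of about 45 mm of height between them. The scene half shows the ring above and behind the tip. I'll nudge forward and left, lower to just above the tip, and look again.

Call:
{"method": "apply_moves", "body": {"moves": [[[-0.0037, 0.0025, 0.01, 0, 0, 0, 1], [0, 0, 0.01, 0, 0, 0, 1], [0, 0, 0.01, 0, 0, 0, 1], [0, 0, 0, 0, 0, 0, 1], [0, 0, 0, 0, 0, 0, 1]]]}}

```text
time: 7.5
eef_pos: [0.4447, 0.207, 0.1424]
tcp_rot: [0.071, 0.997, -0.001, -0.009]
contact_force: [0.6, 0.1, -2.2]
opening: 0.478
```

```bash
python3 - <<'E'
from h import *
aim([.4425,.2083,.145],82.2)
s=grab('scene');im=grab('top');cv2.imwrite('pics/t4.png',im);cv2.imwrite('pics/s4.png',s)
u,v=map(int,proj('top',[.54,.195,.13]));a=cv2.resize(im[v-25:v+25,u-17:u+16],(396,600),interpolation=cv2.INTER_CUBIC);print(u-17,v-25)
u,v=map(int,proj('scene',[.55,.195,.13]));b=cv2.resize(s[v-25:v+25,u-17:u+16],(396,600),interpolation=cv2.INTER_CUBIC);print(u-17,v-25)
cv2.imwrite('pics/c6.png',np.hstack([a,b]))
E
```

```text
t 7.5 pos [0.4447 0.207  0.1424] zax [-0.019  -0.0007 -0.9998] yaw_y 81.88666508170951 op 0.478 F [ 0.5824  0.0825 -2.225 ] M [ 0.0143  0.0556 -0.0173]
tool delta [ 0.0024  0.0009 -0.0026] 0.0036749854930945864
rot [-0.1889 -1.0721 -0.3151]
161 165
295 136
```

View pics/c6.png

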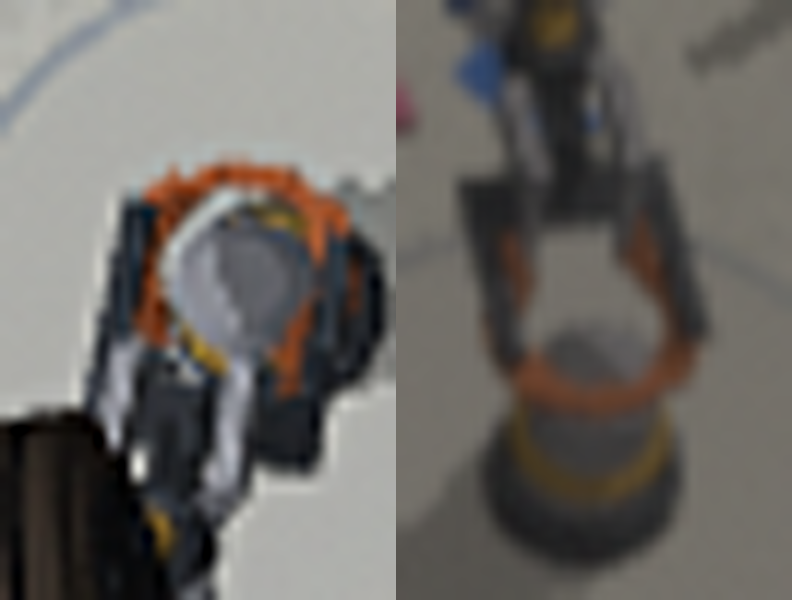

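```bash
cat > fit.py <<'E'
from h import *
from scipy.optimize import least_squares
from scipy.ndimage import map_coordinates
# disc rim fit in pristine pictures: radial edge search for a circle r at height z
def edge(n,f,c,r,z,sp,ths):
    im=cv2.GaussianBlur(cv2.imread(f)[:,:,:].astype(float),(0,0),.7).mean(2);out=[]
    for t in ths:
        rs=np.arange(r-sp,r+sp,.0003);P=np.array([proj(n,[c[0]+q*np.cos(t),c[1]+q*np.sin(t),z]) for q in rs])
        g=map_coordinates(im,[P[:,1],P[:,0]],order=1);d=np.abs(np.gradient(g));i=d.argmax();out.append((t,rs[i],g[i]))
    return out
def fitc(n,f,c,r,z,sp,ths):
    c=np.array(c,float)
    for _ in range(4):
        e=edge(n,f,c,r,z,sp,ths);p=np.array([[c[0]+q*np.cos(t),c[1]+q*np.sin(t)] for t,q,_ in e])
        s=least_squares(lambda x:np.hypot(*(p-x[:2]).T)-x[2],[*c,r],loss='soft_l1',f_scale=.0007).x;c=s[:2]
    return s,np.median(np.abs(np.hypot(*(p-s[:2]).T)-s[2]))
if __name__=='__main__':
    th=np.radians(np.arange(0,360,6))
    for n in('top','scene'): print(n,'disc',fitc(n,f'pics/{n}0.png',[.55,.194],.085,.05,.008,th))
E
python3 fit.py
python3 - <<'E'
from h import *
T=lambda u,v,z:at('top',161+(u+.5)/12-.5,165+(v+.5)/12-.5,z)
S=lambda u,v,z:at('scene',295+(u-396+.5)/12-.5,136+(v+.5)/12-.5,z)
z=.1424+.0155-.0255
print('hole centre top',T(243,269,z),'scene bow inner bottom',S(594,382,z),'edges L/R',S(526,315,z),S(662,315,z))
s=ctrl.get_state();M=R.from_quat(s['tcp_rot']).as_matrix();print('pred',s['eef_pos']+M@np.array([-.108,0,.0125]))
# hinge in both, bows
E
```

```text
hole centre top [0.5501 0.1891 0.1324] scene bow inner bottom [0.5705 0.1826 0.1324] edges L/R [0.5473 0.1741 0.1324] [0.5577 0.2052 0.1324]
pred [0.5514 0.1919 0.1282]Traceback (most recent call last):
  File "fit.py", line 19, in <module>
    for n in('top','scene'): print(n,'disc',fitc(n,f'pics/{n}0.png',[.55,.194],.085,.05,.008,th))
                                            ~~~~^^^^^^^^^^^^^^^^^^^^^^^^^^^^^^^^^^^^^^^^^^^^^^^^
  File "fit.py", line 14, in fitc
    e=edge(n,f,c,r,z,sp,ths);p=np.array([[c[0]+q*np.cos(t),c[1]+q*np.sin(t)] for t,q,_ in e])
  File "fit.py", line 8, in edge
    rs=np.arange(r-sp,r+sp,.0003);P=np.array([proj(n,[c[0]+q*np.cos(t),c[1]+q*np.sin(t),z]) for q in rs])
                                              ~~~~^^^^^^^^^^^^^^^^^^^^^^^^^^^^^^^^^^^^^^^^^
  File "h.py", line 13, in proj
    c=ctrl.get_calibration(n);K=np.array(c['camera_matrix']);k=c['k1'];T=np.array(c['cam_to_world'])
ValueError: time passes only in moves, steps and waits
```

```bash
sed -i 's/^from plant import ctrl/from plant import ctrl\nCAL={n:ctrl.get_calibration(n) for n in("top","scene")}/; s/c=ctrl.get_calibration(n);/c=CAL[n];/' h.py
python3 fit.py
python3 - <<'E'
from fit import *
# copper mask centroid/extent in latest pictures
for n,f in(('top','pics/t4.png'),('scene','pics/s4.png')):
    im=cv2.imread(f).astype(int);b,g,r=im[...,0],im[...,1],im[...,2]
    m=(r>1.5*b)&(r>1.35*g)&(r>60)
    v,u=np.nonzero(m);k=(abs(u-(178 if n=='top' else 312))<12)&(abs(v-(187 if n=='top' else 163))<14)
    print(n,k.sum(),u[k].min(),u[k].max(),v[k].min(),v[k].max(),at(n,u[k].mean(),v[k].mean(),.131))
E
```

```text
top disc (array([0.5494, 0.195 , 0.0834]), np.float64(0.0012555098113474841))
scene disc (array([0.5515, 0.1939, 0.0847]), np.float64(0.0007661534594259681))
top 80 172 189 179 197 [0.5552 0.19   0.131 ]
scene 55 304 319 155 170 [0.5618 0.1872 0.131 ]
```

Call:
{"method": "apply_moves", "body": {"moves": [[[0.0012, 0.005, 0, 0, -0.6, 0, 1], [0, 0, 0, 0, 0, 0, 1], [0, 0, 0, 0, 0, 0, 1]]]}}

```text
time: 7.9
eef_pos: [0.4448, 0.2131, 0.1439]
tcp_rot: [0.071, 0.998, -0.001, -0.002]
contact_force: [-0.3, -0.2, -2.2]
opening: 0.48
```

```bash
python3 -c "
from h import *
aim([.4438,.212,.14],82.2)"
```

```text
t 7.9 pos [0.4448 0.2131 0.1439] zax [-0.005  -0.0015 -1.    ] yaw_y 81.9131222334751 op 0.48 F [-0.3084 -0.2177 -2.1985] M [0.0212 0.0969 0.0033]
tool delta [ 0.0008 -0.0012  0.0039] 0.00418579916326641
rot [-0.1226 -0.275  -0.2872]
```

Call:
{"method": "apply_moves", "body": {"moves": [[[0.0006, -0.001, 0.005, 0, 0, 0.2, 1], [0, 0, 0.006, 0, 0, 0, 1], [0, 0, 0.005, 0, 0, 0, 1], [0, 0, 0, 0, 0, 0, 1], [0, 0, 0, 0, 0, 0, 1]]]}}

```text
time: 8.4
eef_pos: [0.4438, 0.2123, 0.1266]
tcp_rot: [0.072, 0.997, -0.001, -0.002]
contact_force: [0.4, 1.1, -2.4]
opening: 0.476
```

```bash
python3 - <<'E'
from h import *
aim([.4438,.212,.127],82.2)
s=grab('scene');im=grab('top');cv2.imwrite('pics/t5.png',im);cv2.imwrite('pics/s5.png',s)
u,v=161,165;a=cv2.resize(im[v:v+50,u:u+33],(396,600),interpolation=cv2.INTER_CUBIC)
u,v=295,136;b=cv2.resize(s[v:v+50,u:u+33],(396,600),interpolation=cv2.INTER_CUBIC)
cv2.imwrite('pics/c7.png',np.hstack([a,b]))
E
```

```text
t 8.4 pos [0.4438 0.2123 0.1266] zax [-0.0048 -0.0015 -1.    ] yaw_y 81.72257173824939 op 0.476 F [ 0.4452  1.0756 -2.3785] M [ 0.0653  0.1201 -0.0179]
tool delta [-0.     -0.0003 -0.0004] 0.0004895460198139114
rot [-0.1228 -0.2602 -0.4777]
```

View pics/c7.png

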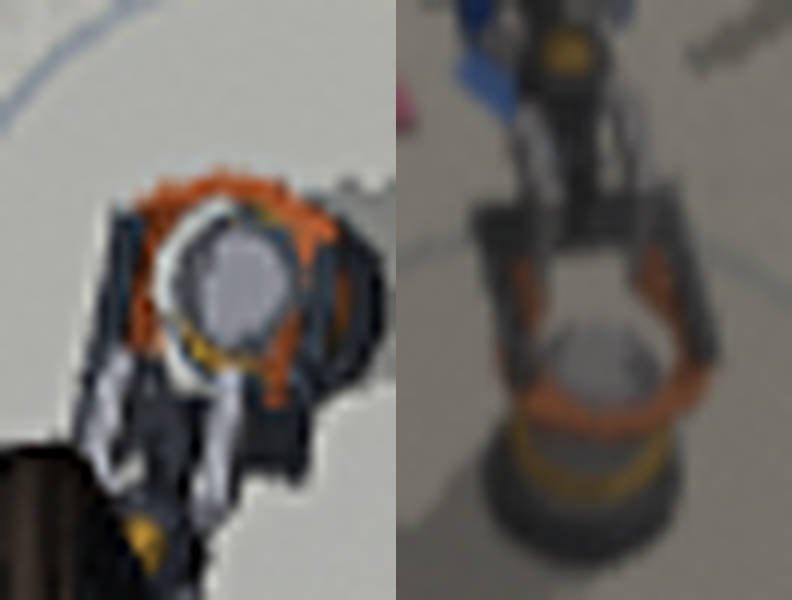

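The tip face now shows clearly. In the top half it is at (246,280) against a hole centre of about (233,280); in the scene half it is at (600,355) against a hole centre of about (610,340). Both views, and the +y force, say the ring sits about 2.7 mm too far to +y.

```bash
python3 - <<'E'
from h import *
T=lambda u,v:('top',161+(u+.5)/12-.5,165+(v+.5)/12-.5)
S=lambda u,v:('scene',295+(u-396+.5)/12-.5,136+(v+.5)/12-.5)
print('tip',tri(T(246,281),S(600,353)))
for z in(.112,.116,.12):print(at(*T(246,281),z),at(*S(600,353),z))
z=.1265-.0125+.0025
print('ring L,R inner top',at(*T(163,290),z),at(*T(303,290),z),'bow inner',at(*T(232,196),z))
print('scene L,R',at(*S(540,335),z),at(*S(680,335),z),'bow inner',at(*S(612,405),z))
E
```

```text
tip (array([0.5499, 0.1935, 0.1095]), np.float64(0.001435141496738445))
[0.5495 0.1923 0.112 ] [0.5514 0.1935 0.112 ]
[0.5491 0.1916 0.116 ] [0.5537 0.1922 0.116 ]
[0.5487 0.1908 0.12  ] [0.556 0.191 0.12 ]
ring L,R inner top [0.5469 0.2098 0.1165] [0.5472 0.1788 0.1165] bow inner [0.5681 0.1951 0.1165]
scene L,R [0.5444 0.1801 0.1165] [0.5553 0.2125 0.1165] bow inner [0.569  0.1893 0.1165]
```

Call:
{"method": "apply_moves", "body": {"moves": [[[0, -0.0025, -0.001, 0, 0, 0, 1], [0, 0, 0, 0, 0, 0, 1]]]}}

```text
time: 8.7
eef_pos: [0.4437, 0.2097, 0.1281]
tcp_rot: [0.072, 0.997, -0.001, -0.002]
contact_force: [0.3, -0.4, -2.2]
opening: 0.48
```

```bash
python3 -c "
from h import *
aim([.4438,.2095,.127],82.2)"
```

```text
t 8.7 pos [0.4437 0.2097 0.1281] zax [-0.0041 -0.0014 -1.    ] yaw_y 81.73001740996979 op 0.48 F [ 0.306  -0.3962 -2.1659] M [ 0.046   0.0234 -0.0087]
tool delta [-0.0001 -0.0001  0.0011] 0.0011247075516606715
rot [-0.112  -0.222  -0.4702]
```

Call:
{"method": "apply_moves", "body": {"moves": [[[0, 0, 0.004, 0, 0, 0.2, 1], [0, 0, 0.004, 0, 0, 0, 1], [0, 0, 0.004, 0, 0, 0, 1], [0, 0, 0.002, 0, 0, 0, 1], [0, 0, 0, 0, 0, 0, 1]]]}}

```text
time: 9.2
eef_pos: [0.4442, 0.21, 0.1136]
tcp_rot: [0.074, 0.997, -0.0, -0.001]
contact_force: [-0.4, 0.6, -2.0]
opening: 0.478
```

```bash
python3 -c "
from h import *
aim([.4438,.2095,.115],82.2)"
```

```text
t 9.2 pos [0.4442 0.21   0.1136] zax [-0.0024 -0.0003 -1.    ] yaw_y 81.52224988171527 op 0.478 F [-0.3836  0.617  -2.0258] M [0.0648 0.0363 0.0339]
tool delta [ 0.0003 -0.0005 -0.0014] 0.001496727453642075
rot [-0.0384 -0.1344 -0.6778]
```

Call:
{"method": "apply_moves", "body": {"moves": [[[0, 0.002, 0, 0, 0, 0, 1], [0, 0, 0, 0, 0, 0, 1]]]}}

```text
time: 9.4
eef_pos: [0.4443, 0.2119, 0.1133]
tcp_rot: [0.074, 0.997, -0.001, -0.002]
contact_force: [-0.4, 0.1, -1.6]
opening: 0.481
```

```bash
python3 -c "
from h import *
aim([.4438,.2095,.115],82.2)"
```

```text
t 9.4 pos [0.4443 0.2119 0.1133] zax [-0.0032 -0.0008 -1.    ] yaw_y 81.50981748813173 op 0.481 F [-0.3629  0.1098 -1.5987] M [-0.0272 -0.0233 -0.0113]
tool delta [ 0.0001 -0.0025 -0.0017] 0.0030251643755750466
rot [-0.0731 -0.1754 -0.6903]
```

Call:
{"method": "apply_moves", "body": {"moves": [[[0, -0.002, 0, 0, 0, 0, 1], [0, -0.002, 0, 0, 0, 0, 1], [0, 0, 0, 0, 0, 0, 1]]]}}

```text
time: 9.7
eef_pos: [0.4444, 0.2089, 0.1137]
tcp_rot: [0.073, 0.997, 0.001, -0.0]
contact_force: [0.6, 2.0, -2.7]
opening: 0.477
```

```bash
python3 -c "
from h import *
aim([.4438,.2095,.115],82.2)"
```

```text
t 9.7 pos [0.4444 0.2089 0.1137] zax [-0.0006  0.002  -1.    ] yaw_y 81.61242166011766 op 0.477 F [ 0.5554  1.9841 -2.6624] M [ 0.3759 -0.001   0.1634]
tool delta [ 0.0007  0.0005 -0.0013] 0.0015658654492108654
rot [ 0.1086 -0.0525 -0.5875]
```

Call:
{"method": "apply_moves", "body": {"moves": [[[0, 0.002, 0, 0, 0, 0, 1], [0, 0.0025, 0, 0, 0, 0, 1], [0, 0, 0, 0, 0, 0, 1]]]}}

```text
time: 10.0
eef_pos: [0.4446, 0.2122, 0.1135]
tcp_rot: [0.074, 0.997, -0.001, -0.001]
contact_force: [0.3, -0.8, -1.9]
opening: 0.484
```

```bash
python3 -c "
from h import *
aim([.4444,.2112,.115],82.2)"
```

```text
t 10.0 pos [0.4446 0.2122 0.1135] zax [-0.0025 -0.0016 -1.    ] yaw_y 81.49290731606449 op 0.484 F [ 0.3175 -0.8456 -1.9154] M [-0.1209  0.0577 -0.0555]
tool delta [ 0.0001 -0.001  -0.0015] 0.0017905430547532142
rot [-0.1091 -0.1268 -0.7072]
```

Call:
{"method": "apply_moves", "body": {"moves": [[[0, -0.0012, 0, 0, 0, 0, 1], [0, 0, 0.003, 0, 0, 0, 1], [0, 0, 0.003, 0, 0, 0, 1], [0, 0, 0.003, 0, 0, 0, 1], [0, 0, 0, 0, 0, 0, 1]]]}}

```text
time: 10.5
eef_pos: [0.444, 0.2109, 0.1034]
tcp_rot: [0.074, 0.997, -0.001, -0.002]
contact_force: [0.3, 0.4, -2.1]
opening: 0.479
```

```bash
python3 -c "
from h import *
aim([.4444,.2110,.100],81.6)"
```

```text
t 10.5 pos [0.444  0.2109 0.1034] zax [-0.0035 -0.0014 -1.    ] yaw_y 81.48988810618003 op 0.479 F [ 0.3221  0.3912 -2.0878] M [-0.0236  0.1288 -0.0453]
tool delta [-0.0003  0.0002  0.0034] 0.003425792262934918
rot [-0.1064 -0.1846 -0.1103]
```

Call:
{"method": "apply_moves", "body": {"moves": [[[0, 0, 0.002, 0, 0, 0, 1], [0, 0, 0.002, 0, 0, 0, 1], [0, 0, 0.001, 0, 0, 0, 1], [0, 0, 0, 0, 0, 0, 1]]]}}

```text
time: 10.9
eef_pos: [0.4441, 0.211, 0.0979]
tcp_rot: [0.074, 0.997, -0.001, -0.002]
contact_force: [-0.4, -0.1, -0.7]
opening: 0.478
```

```bash
python3 -c "
from h import *
aim([.4444,.2110,.095],81.6)"
```

```text
t 10.9 pos [0.4441 0.211  0.0979] zax [-0.0035 -0.0013 -1.    ] yaw_y 81.49872949488729 op 0.478 F [-0.3547 -0.1271 -0.6847] M [-0.0535  0.0704  0.0282]
tool delta [-0.0003  0.0001  0.0029] 0.0029146192201053456
rot [-0.1044 -0.1862 -0.1014]
```

Call:
{"method": "apply_moves", "body": {"moves": [[[0, 0, 0.0015, 0, 0, 0, 1], [0, 0, 0.0015, 0, 0, 0, 1]]]}}

```text
time: 11.1
eef_pos: [0.4444, 0.2111, 0.0952]
tcp_rot: [0.074, 0.997, -0.001, -0.001]
contact_force: [-0.6, -0.2, -1.6]
opening: 0.48
```

```bash
python3 -c "
from h import *
aim([.4444,.2110,.095],81.6)"
```

```text
t 11.1 pos [0.4444 0.2111 0.0952] zax [-0.0025 -0.0011 -1.    ] yaw_y 81.49911543630452 op 0.48 F [-0.6423 -0.1959 -1.574 ] M [-0.0176  0.0069  0.0064]
tool delta [ 0.     -0.0001  0.0002] 0.0002298474714299134
rot [-0.0847 -0.1326 -0.101 ]
```

Call:
{"method": "apply_moves", "body": {"moves": [[[0, 0, 0.001, 0, 0, 0, 1], [0, 0, 0.001, 0, 0, 0, 1]]]}}

```text
time: 11.3
eef_pos: [0.4445, 0.2111, 0.0932]
tcp_rot: [0.074, 0.997, -0.001, -0.001]
contact_force: [-0.9, -0.1, -0.9]
opening: 0.482
```

```bash
python3 -c "
from h import *
aim([.4444,.2110,.095],81.6)"
```

```text
t 11.3 pos [0.4445 0.2111 0.0932] zax [-0.0024 -0.0011 -1.    ] yaw_y 81.50074714409574 op 0.482 F [-0.9168 -0.1258 -0.9226] M [-0.0341  0.0655 -0.0919]
tool delta [ 0.0001 -0.0001 -0.0018] 0.0018280079617270088
rot [-0.0833 -0.1259 -0.0993]
```

Call:
{"method": "apply_moves", "body": {"moves": [[[0, 0, 0.001, 0, 0, 0, 1]]]}}

```text
time: 11.4
eef_pos: [0.4445, 0.2111, 0.0922]
tcp_rot: [0.074, 0.997, -0.001, -0.001]
contact_force: [0.1, -0.7, -1.0]
opening: 0.482
```

```bash
python3 -c "
from h import *
aim([.4444,.2110,.095],81.6)"
```

```text
t 11.4 pos [0.4445 0.2111 0.0922] zax [-0.0023 -0.0011 -1.    ] yaw_y 81.49978149036681 op 0.482 F [ 0.0979 -0.736  -0.9643] M [ 0.0006  0.0826 -0.0032]
tool delta [ 0.0001 -0.0001 -0.0028] 0.0028343029548629777
rot [-0.0811 -0.1223 -0.1003]
```

Call:
{"method": "apply_moves", "body": {"moves": [[[0, 0, 0.001, 0, 0, 0, 1]]]}}

```text
time: 11.5
eef_pos: [0.4445, 0.2111, 0.0911]
tcp_rot: [0.074, 0.997, -0.001, -0.001]
contact_force: [-0.4, 0.3, -1.2]
opening: 0.482
```

```bash
python3 -c "
from h import *
aim([.4444,.2110,.095],81.6)"
```

```text
t 11.5 pos [0.4445 0.2111 0.0911] zax [-0.0024 -0.0011 -1.    ] yaw_y 81.49590313167738 op 0.482 F [-0.3807  0.2788 -1.161 ] M [-0.0199  0.0912 -0.0052]
tool delta [ 0.0001 -0.0001 -0.0039] 0.003876265740207616
rot [-0.0848 -0.1262 -0.1042]
```

Call:
{"method": "apply_moves", "body": {"moves": [[[0, 0, 0.001, 0, 0, 0, 1]]]}}

```text
time: 11.6
eef_pos: [0.4445, 0.2111, 0.0901]
tcp_rot: [0.074, 0.997, -0.001, -0.001]
contact_force: [-0.4, -0.2, -1.0]
opening: 0.481
```

```bash
python3 -c "
from h import *
aim([.4444,.2110,.095],81.6)"
```

```text
t 11.6 pos [0.4445 0.2111 0.0901] zax [-0.0022 -0.0011 -1.    ] yaw_y 81.49665585105396 op 0.481 F [-0.3566 -0.2492 -0.9979] M [-0.0026  0.0498 -0.0738]
tool delta [ 0.0001 -0.0001 -0.0049] 0.004865479305246451
rot [-0.0823 -0.1166 -0.1034]
```

Call:
{"method": "apply_moves", "body": {"moves": [[[0, 0, 0.001, 0, 0, 0, 1]]]}}

```text
time: 11.7
eef_pos: [0.4445, 0.2111, 0.0891]
tcp_rot: [0.074, 0.997, -0.001, -0.001]
contact_force: [-0.0, 0.2, -1.5]
opening: 0.481
```

```bash
python3 -c "
from h import *
aim([.4444,.2110,.095],81.6)"
```

```text
t 11.7 pos [0.4445 0.2111 0.0891] zax [-0.0023 -0.0011 -1.    ] yaw_y 81.49689218817613 op 0.481 F [-0.0057  0.2079 -1.5136] M [-0.0557  0.0807  0.0005]
tool delta [ 0.0001 -0.0001 -0.0059] 0.0059180791167947515
rot [-0.0817 -0.121  -0.1032]
```

Call:
{"method": "apply_moves", "body": {"moves": [[[0, 0, 0.001, 0, 0, 0, 1]]]}}

```text
time: 11.8
eef_pos: [0.4445, 0.2111, 0.0881]
tcp_rot: [0.074, 0.997, -0.001, -0.001]
contact_force: [-1.0, -0.7, 0.1]
opening: 0.481
```

```bash
python3 -c "
from h import *
aim([.4444,.2110,.095],81.6)"
```

```text
t 11.8 pos [0.4445 0.2111 0.0881] zax [-0.0023 -0.0011 -1.    ] yaw_y 81.49545744714517 op 0.481 F [-0.9534 -0.7391  0.0858] M [-0.0706  0.092  -0.0616]
tool delta [ 0.0001 -0.0001 -0.0069] 0.006904703754130044
rot [-0.0848 -0.123  -0.1046]
```

Fz is starting to rise; I'll go on in finer steps.

Call:
{"method": "apply_moves", "body": {"moves": [[[0, 0, 0.0006, 0, 0, 0, 1]]]}}

```text
time: 11.9
eef_pos: [0.4446, 0.2111, 0.0876]
tcp_rot: [0.074, 0.997, -0.001, -0.001]
contact_force: [-1.3, -0.5, 1.4]
opening: 0.482
```

Call:
{"method": "apply_moves", "body": {"moves": [[[0, 0, 0.0006, 0, 0, 0, 1]]]}}

```text
time: 12.0
eef_pos: [0.4447, 0.2111, 0.0872]
tcp_rot: [0.074, 0.997, -0.001, -0.001]
contact_force: [-2.6, -0.6, 1.3]
opening: 0.483
```

Call:
{"method": "apply_moves", "body": {"moves": [[[0, 0, 0.0006, 0, 0, 0, 1]]]}}

```text
time: 12.1
eef_pos: [0.4449, 0.2112, 0.0869]
tcp_rot: [0.074, 0.997, -0.001, -0.001]
contact_force: [-3.8, 0.2, 2.1]
opening: 0.481
```

```bash
python3 -c "
from h import *
aim([.4444,.2110,.095],81.6)"
```

```text
t 12.1 pos [0.4449 0.2112 0.0869] zax [-0.0016 -0.0011 -1.    ] yaw_y 81.49526647318231 op 0.481 F [-3.7812  0.1553  2.1156] M [-0.1037  0.0592 -0.049 ]
tool delta [ 0.0005 -0.0003 -0.0081] 0.00807045780475851
rot [-0.0766 -0.0839 -0.1048]
```

Call:
{"method": "apply_moves", "body": {"moves": [[[0.0012, 0, 0.0001, 0, 0, 0, 1], [0.0005, 0, 0.0001, 0, 0, 0, 1]]]}}

```text
time: 12.3
eef_pos: [0.4447, 0.2114, 0.0875]
tcp_rot: [0.074, 0.997, -0.0, 0.001]
contact_force: [-0.1, -0.7, -0.6]
opening: 0.481
```

```bash
python3 - <<'E'
from h import *
aim([.4444,.2110,.095],81.6)
s=grab('scene');im=grab('top');cv2.imwrite('pics/t6.png',im);cv2.imwrite('pics/s6.png',s)
u,v=161,165;a=cv2.resize(im[v:v+50,u:u+33],(396,600),interpolation=cv2.INTER_CUBIC)
u,v=295,136;b=cv2.resize(s[v:v+50,u:u+33],(396,600),interpolation=cv2.INTER_CUBIC)
cv2.imwrite('pics/c8.png',np.hstack([a,b]))
E
```

```text
t 12.3 pos [0.4447 0.2114 0.0875] zax [ 0.0027 -0.001  -1.    ] yaw_y 81.49333828684509 op 0.481 F [-0.0789 -0.66   -0.6144] M [-0.1389 -0.1395 -0.024 ]
tool delta [ 0.0002 -0.0005 -0.0075] 0.0075621825408338905
rot [-0.0326  0.1591 -0.1066]
```

View pics/c8.png

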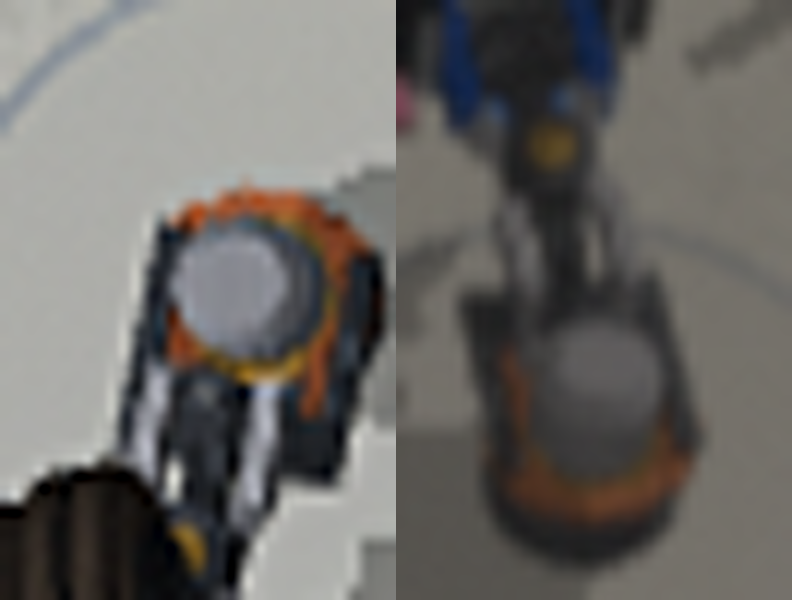

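The top half shows the ring all round the spindle with the brass washer's edge visible. The scene half shows the copper bow at (590,500) lying flat over the boss. I'll re-press gently.

Call:
{"method": "apply_moves", "body": {"moves": [[[0.0002, 0, 0.0007, 0, -0.1, 0, 1], [0, 0, 0.0004, 0, 0, 0, 1]]]}}

```text
time: 12.6
eef_pos: [0.4446, 0.2115, 0.0864]
tcp_rot: [0.074, 0.997, -0.0, 0.002]
contact_force: [-1.0, -0.7, 2.6]
opening: 0.48
```

Call:
{"method": "apply_moves", "body": {"moves": [[[0.0002, 0, 0.0004, 0, 0, 0, 1]]]}}

```text
time: 12.7
eef_pos: [0.4445, 0.2115, 0.0862]
tcp_rot: [0.074, 0.997, -0.0, 0.002]
contact_force: [-0.5, -1.3, 2.7]
opening: 0.48
```

```bash
python3 -c "
from h import *
aim([.4444,.2110,.095],81.6)"
```

```text
t 12.7 pos [0.4445 0.2115 0.0862] zax [ 0.0049 -0.0012 -1.    ] yaw_y 81.48967375216812 op 0.48 F [-0.5061 -1.2931  2.6581] M [-0.2431 -0.1789 -0.0812]
tool delta [-0.     -0.0005 -0.0088] 0.008814071388762505
rot [-0.0262  0.2852 -0.1103]
```

Call:
{"method": "apply_moves", "body": {"moves": [[[0, -0.0003, 0.0003, 0, 0, 0, -0.01], [0, 0, 0.0006, 0, 0, 0, -0.06], [0, 0, 0.0006, 0, 0, 0, -0.106]]]}}

```text
time: 13.0
eef_pos: [0.4444, 0.2116, 0.0844]
tcp_rot: [0.074, 0.997, 0.0, 0.003]
contact_force: [-0.0, 0.3, -0.2]
opening: 0.556
```

```bash
python3 -c "
from h import *
aim([.4444,.2110,.095],81.6)"
```

```text
t 13.0 pos [0.4444 0.2116 0.0844] zax [ 0.005  -0.0002 -1.    ] yaw_y 81.51726303605402 op 0.556 F [-0.0275  0.329  -0.162 ] M [ 0.0334 -0.1272  0.0192]
tool delta [-0.0002 -0.0006 -0.0106] 0.010585591806627834
rot [ 0.0325  0.2851 -0.0828]
```

Call:
{"method": "apply_moves", "body": {"moves": [[[0, 0, 0.0008, 0, 0, 0, -0.153], [0, 0, 0.0008, 0, 0, 0, -0.2]]]}}

```text
time: 13.2
eef_pos: [0.4441, 0.2117, 0.0824]
tcp_rot: [0.074, 0.997, 0.0, 0.002]
contact_force: [0.4, 0.4, -0.4]
opening: 0.604
```

Call:
{"method": "apply_moves", "body": {"moves": [[[0, 0, 0.0008, 0, 0, 0, -0.247]]]}}

```text
time: 13.3
eef_pos: [0.4441, 0.2115, 0.0814]
tcp_rot: [0.074, 0.997, -0.0, 0.002]
contact_force: [-0.4, -0.4, -0.1]
opening: 0.619
```

Call:
{"method": "apply_moves", "body": {"moves": [[[0, 0, 0.0008, 0, 0, 0, -0.294]]]}}

```text
time: 13.4
eef_pos: [0.4443, 0.2112, 0.0805]
tcp_rot: [0.074, 0.997, -0.0, 0.002]
contact_force: [0.2, -1.7, 0.5]
opening: 0.653
```

```bash
python3 -c "
from h import *
aim([.4444,.2110,.095],81.6)"
```

```text
t 13.4 pos [0.4443 0.2112 0.0805] zax [ 0.0046 -0.0012 -1.    ] yaw_y 81.50211511399603 op 0.653 F [ 0.1999 -1.6554  0.5246] M [-0.2661 -0.1788 -0.1404]
tool delta [-0.0002 -0.0002 -0.0145] 0.014472794705876563
rot [-0.0293  0.2683 -0.0978]
```

Call:
{"method": "apply_moves", "body": {"moves": [[[0, 0, 0.0005, 0, 0, 0, -0.341], [0, 0, 0.0004, 0, 0, 0, -0.388]]]}}

```text
time: 13.6
eef_pos: [0.4443, 0.2112, 0.0794]
tcp_rot: [0.074, 0.997, -0.0, 0.002]
contact_force: [0.4, 0.9, 0.1]
opening: 0.691
```

Call:
{"method": "apply_moves", "body": {"moves": [[[0, 0, 0.0002, 0, 0, 0, -0.435], [0, 0, 0, 0, 0, 0, -0.435]]]}}

```text
time: 13.8
eef_pos: [0.4442, 0.2113, 0.0791]
tcp_rot: [0.074, 0.997, -0.0, 0.002]
contact_force: [1.0, -1.3, -0.3]
opening: 0.719
```

```bash
python3 - <<'E'
from h import *
aim([.4444,.2110,.095],81.6)
s=grab('scene');im=grab('top');cv2.imwrite('pics/t7.png',im);cv2.imwrite('pics/s7.png',s)
u,v=161,165;a=cv2.resize(im[v:v+50,u:u+33],(396,600),interpolation=cv2.INTER_CUBIC)
u,v=295,136;b=cv2.resize(s[v:v+50,u:u+33],(396,600),interpolation=cv2.INTER_CUBIC)
cv2.imwrite('pics/c9.png',np.hstack([a,b]))
E
```

```text
t 13.8 pos [0.4442 0.2113 0.0791] zax [ 0.004  -0.0007 -1.    ] yaw_y 81.49617383010012 op 0.719 F [ 1.0251 -1.3291 -0.284 ] M [-0.0891 -0.1557 -0.0034]
tool delta [-0.0003 -0.0003 -0.0159] 0.015918788409817308
rot [-0.0062  0.234  -0.1038]
```

View pics/c9.png

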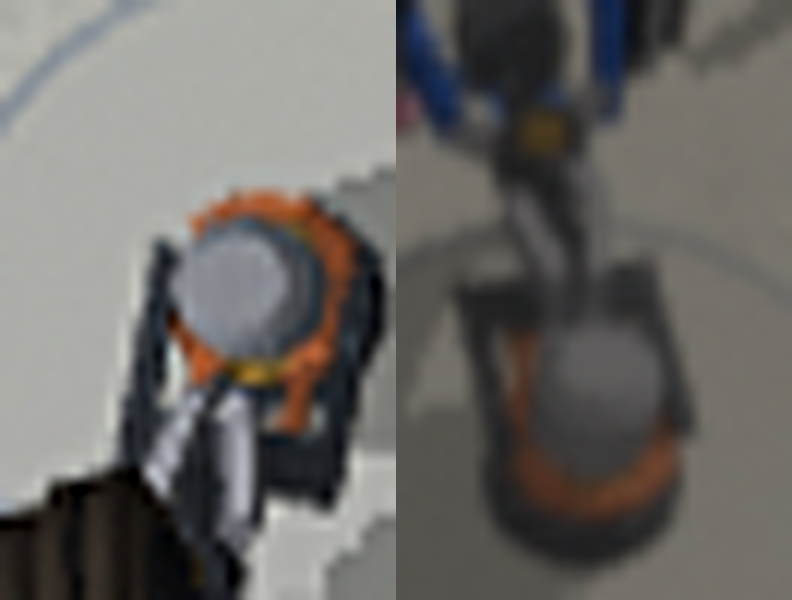

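The ring has narrowed onto the spindle: its jaw ends are at (205,365) and (300,400) in the top half, and the pins at (215,390) stand between them, together and free. The bow lies level in the scene half. I'll lift straight up slowly.

Call:
{"method": "apply_moves", "body": {"moves": [[[0, 0, -0.002, 0, 0, 0, -0.435], [0, 0, -0.003, 0, 0, 0, -0.435], [0, 0, -0.003, 0, 0, 0, -0.435]]]}}

```text
time: 14.2
eef_pos: [0.443, 0.2112, 0.0867]
tcp_rot: [0.074, 0.997, -0.0, 0.001]
contact_force: [0.1, 0.0, -1.3]
opening: 0.718
```

Call:
{"method": "apply_moves", "body": {"moves": [[[0, 0, -0.004, 0, 0, 0, -0.435], [0, 0, -0.004, 0, 0, 0, -0.435]]]}}

```text
time: 14.4
eef_pos: [0.4442, 0.211, 0.0952]
tcp_rot: [0.074, 0.997, -0.001, 0.003]
contact_force: [5.7, -0.4, -5.1]
opening: 0.716
```

```bash
python3 -c "
from h import *
aim([.4443,.2112,.15],81.6)"
```

```text
t 14.4 pos [0.4442 0.211  0.0952] zax [ 0.0049 -0.0014 -1.    ] yaw_y 81.5226217860249 op 0.716 F [ 5.7353 -0.4342 -5.0644] M [-0.1568 -0.8366 -0.0362]
tool delta [-0.0003  0.0002 -0.0548] 0.054773631306692015
rot [-0.0384  0.2903 -0.0773]
```

Something snags (Fx +5.7, Fz -5). I'll back down a little and ease forward.

Call:
{"method": "apply_moves", "body": {"moves": [[[0, 0, 0.004, 0, 0, 0, -0.435], [0, 0, 0, 0, 0, 0, -0.435]]]}}

```text
time: 14.6
eef_pos: [0.4441, 0.211, 0.0917]
tcp_rot: [0.074, 0.997, -0.0, 0.002]
contact_force: [-0.2, -0.8, -2.6]
opening: 0.717
```

```bash
python3 -c "
from h import *
aim([.4443,.2112,.15],81.6)
for n in('top','scene'): cv2.imwrite(f'pics/{n}8.png',grab(n))
T=[cv2.imread(f'pics/{a}.png').astype(int) for a in('t7','top8','s7','scene8')]
for im,n in zip(T,('t7','top8','s7','scene8')):
    b,g,r=im[...,0],im[...,1],im[...,2]
    for nm,m in(('copper',(r>1.5*b)&(r>1.35*g)&(r>60)),('brass',(r>1.5*b)&(g>.62*r)&(r<1.5*g)&(r>60)),('blue',(b>1.6*r)&(b>1.3*g)&(b>60))):
        m=m.copy();w=np.zeros_like(m);c=(178,195) if n[0]=='t' else (308,155);w[c[1]-32:c[1]+32,c[0]-22:c[0]+22]=1
        v,u=np.nonzero(m&w)
        if len(u):print(n,nm,len(u),u.mean().round(2),v.mean().round(2),u.min(),u.max(),v.min(),v.max())
"
```

```text
t 14.6 pos [0.4441 0.211  0.0917] zax [ 0.0042 -0.001  -1.    ] yaw_y 81.49867055705823 op 0.717 F [-0.2156 -0.828  -2.578 ] M [-0.0075 -0.1042 -0.0322]
tool delta [-0.0005  0.0002 -0.0583] 0.058261337408109085
rot [-0.0212  0.2469 -0.1013]
t7 copper 76 184.42 189.61 175 190 181 200
t7 brass 24 182.58 190.83 176 188 181 200
t7 blue 12 182.08 221.17 181 183 219 223
top8 copper 79 184.47 189.89 175 190 181 201
top8 brass 22 181.5 193.18 176 188 181 213
top8 blue 12 181.58 220.83 180 184 219 223
s7 copper 56 310.07 174.23 304 317 164 178
s7 brass 33 309.0 167.91 304 317 146 178
s7 blue 48 306.67 137.81 296 313 130 145
scene8 copper 56 310.12 173.84 304 317 163 178
scene8 brass 41 308.59 167.66 304 317 144 178
scene8 blue 63 304.98 137.33 296 313 127 144
```

```bash
python3 - <<'E'
from h import *
im=cv2.imread('pics/top8.png');s=cv2.imread('pics/scene8.png')
a=cv2.resize(im[172:222,160:193],(396,600),interpolation=cv2.INTER_CUBIC)
b=cv2.resize(s[130:185,292:328],(396,600),interpolation=cv2.INTER_CUBIC)
cv2.imwrite('pics/c10.png',cv2.convertScaleAbs(np.hstack([a,b]),alpha=1.3,beta=10))
E
```

```text
(no output)
```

View pics/c10.png

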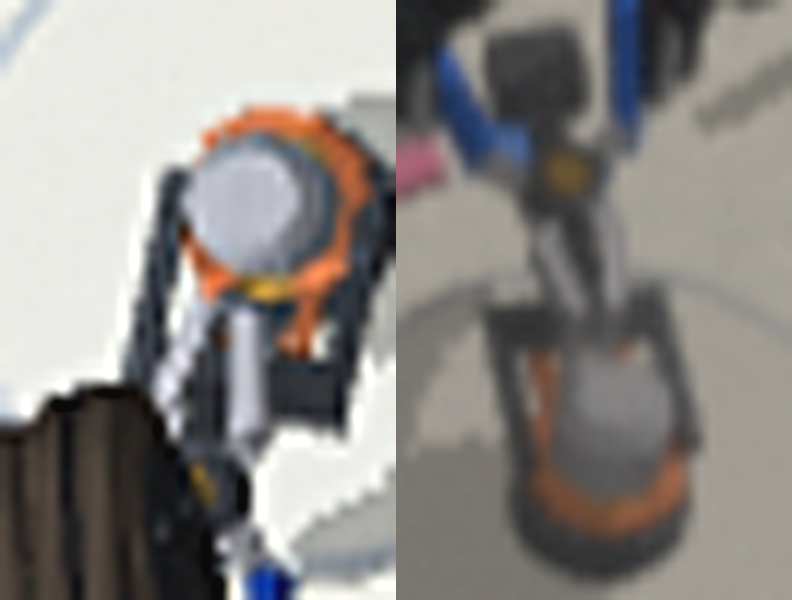

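```bash
python3 - <<'E'
from h import *
T=lambda u,v:('top',160+(u+.5)/12-.5,172+(v+.5)/12-.5)
S=lambda u,v:('scene',292+(u-396+.5)/11-.5,130+(v+.5)/10.91-.5)
for n,a,b in[('hinge',T(203,482),S(568,173)),('prongL',T(178,180),S(690,438)),('handleL root',T(270,580),S(627,140)),('barL',T(140,370),S(655,295)),('bow top',T(283,120),S(615,515)),]:print(n,*tri(a,b))
T=lambda u,v:('top',152+(u+.5)/8-.5,152+(v+.5)/8-.5)
E
```

```text
hinge [0.4858 0.2029 0.1186] 0.0031622527499214847
prongL [0.5563 0.2162 0.0822] 0.0006592899572853352
handleL root [0.469  0.2085 0.1038] 0.039968049768607836
barL [0.5122 0.2227 0.087 ] 0.00015852880073258517
bow top [0.5706 0.1913 0.0776] 0.004779091033615831
```

The last picture shows the ring closed round the spindle, with the jaw ends at (210,285) and (300,320). The fork still straddles it at (175,180), nose slightly low, so the pins are still among the ring's ends. I'll open a touch more, raise the nose and lift again.

Call:
{"method": "apply_moves", "body": {"moves": [[[0, 0, 0, 0, 0, 0, -0.465], [0, 0, 0, 0, -0.8, 0, -0.465], [0, 0, 0, 0, -0.8, 0, -0.465], [0, 0, -0.001, 0, 0, 0, -0.465]]]}}

```text
time: 15.1
eef_pos: [0.4437, 0.211, 0.0923]
tcp_rot: [0.074, 0.997, -0.002, 0.017]
contact_force: [1.6, 0.0, -2.8]
opening: 0.732
```

Call:
{"method": "apply_moves", "body": {"moves": [[[-0.0003, 0, -0.002, 0, 0, 0, -0.465]]]}}

```text
time: 15.2
eef_pos: [0.4441, 0.2109, 0.0944]
tcp_rot: [0.074, 0.997, -0.002, 0.017]
contact_force: [2.3, -0.9, -2.7]
opening: 0.736
```

```bash
python3 -c "
from h import *
aim([.4443,.2112,.15],81.6)"
```

```text
t 15.2 pos [0.4441 0.2109 0.0944] zax [ 0.0345 -0.0061 -0.9994] yaw_y 81.52319897721712 op 0.736 F [ 2.2534 -0.8655 -2.6611] M [-0.0704 -0.3576 -0.064 ]
tool delta [-0.0021  0.0003 -0.0556] 0.05563729289402185
rot [-0.0533  2.0053 -0.0759]
```

Call:
{"method": "apply_moves", "body": {"moves": [[[-0.001, 0, 0, 0, 0, 0, -0.465], [-0.0003, 0, -0.001, 0, 0, 0, -0.465]]]}}

```text
time: 15.4
eef_pos: [0.4448, 0.2108, 0.0956]
tcp_rot: [0.074, 0.997, -0.002, 0.016]
contact_force: [0.0, 0.1, -1.9]
opening: 0.731
```

Call:
{"method": "apply_moves", "body": {"moves": [[[-0.0003, 0, -0.002, 0, 0, 0, -0.465]]]}}

```text
time: 15.5
eef_pos: [0.4447, 0.2108, 0.0976]
tcp_rot: [0.074, 0.997, -0.002, 0.016]
contact_force: [-0.5, -0.7, -1.8]
opening: 0.733
```

Call:
{"method": "apply_moves", "body": {"moves": [[[-0.0003, 0, -0.002, 0, 0, 0, -0.465]]]}}

```text
time: 15.6
eef_pos: [0.4448, 0.2108, 0.0998]
tcp_rot: [0.074, 0.997, -0.002, 0.016]
contact_force: [-0.1, 0.2, -1.6]
opening: 0.733
```

```bash
python3 -c "
from h import *
aim([.4443,.2112,.15],81.6)"
```

```text
t 15.6 pos [0.4448 0.2108 0.0998] zax [ 0.0309 -0.0057 -0.9995] yaw_y 81.50759504653743 op 0.733 F [-0.1499  0.18   -1.6133] M [ 0.0245  0.0627 -0.0512]
tool delta [-0.001   0.0002 -0.0502] 0.05020693697982803
rot [-0.065   1.7996 -0.0914]
```

Call:
{"method": "apply_moves", "body": {"moves": [[[-0.0001, 0, -0.004, 0, 0, 0, -0.465], [-0.0001, 0, -0.006, 0, 0, 0, -0.465], [-0.0002, 0, -0.008, 0, 0, 0, -0.465], [-0.0002, 0, -0.008, 0, 0, 0, -0.465]]]}}

```text
time: 16.0
eef_pos: [0.4439, 0.2109, 0.1272]
tcp_rot: [0.074, 0.997, -0.002, 0.015]
contact_force: [0.5, 0.2, -2.3]
opening: 0.73
```

```bash
python3 -c "
from h import *
aim([.4443,.2112,.15],81.6)"
```

```text
t 16.0 pos [0.4439 0.2109 0.1272] zax [ 0.0287 -0.006  -0.9996] yaw_y 81.50886924437529 op 0.73 F [ 0.4538  0.1577 -2.2603] M [ 0.0444  0.0172 -0.0192]
tool delta [-0.001   0.0004 -0.0228] 0.022823800237467523
rot [-0.0989  1.6791 -0.0897]
```

Call:
{"method": "apply_moves", "body": {"moves": [[[-0.0002, 0, -0.01, 0, 0, 0, -0.465], [0, 0, -0.01, 0, 0, 0, -0.465], [0, 0, -0.01, 0, 0, 0, -0.465], [0, 0, 0, 0, 0, 0, -0.465]]]}}

```text
time: 16.4
eef_pos: [0.4446, 0.2114, 0.1628]
tcp_rot: [0.074, 0.997, -0.001, 0.017]
contact_force: [0.8, -0.4, -1.5]
opening: 0.733
```

```bash
python3 - <<'E'
from h import *
aim([.538,-.1356,.16],82.2)
for n in('top','scene'):
    im=grab(n);cv2.imwrite(f'pics/{n}9.png',im);im=im.astype(int)
    b,g,r=im[...,0],im[...,1],im[...,2];m=(r>1.5*b)&(r>1.35*g)&(r>60)
    c=(178,195) if n[0]=='t' else (308,170);v,u=np.nonzero(m[c[1]-20:c[1]+20,c[0]-22:c[0]+22]);u+=c[0]-22;v+=c[1]-20
    print(n,len(u),u.mean(),v.mean(),u.min(),u.max(),v.min(),v.max())
E
```

```text
t 16.4 pos [0.4446 0.2114 0.1628] zax [ 0.0339 -0.0047 -0.9994] yaw_y 81.51512113516638 op 0.733 F [ 0.8404 -0.4345 -1.4589] M [-0.0419  0.0426  0.0243]
tool delta [-0.1434 -0.3295  0.0076] 0.3593870578776695
rot [ 0.0088  1.9596 -0.6852]
top 88 184.5568181818182 189.9431818181818 175 190 181 202
scene 64 309.734375 173.328125 304 317 163 178
```

```bash
python3 - <<'E'
from h import *
P={}
for n in('top','scene'):
    im=cv2.imread(f'pics/{n}9.png').astype(int);b,g,r=im[...,0],im[...,1],im[...,2]
    m=((r>1.5*b)&(g>.6*r)&(r<1.55*g)&(r>60)).astype(np.uint8)
    q=proj(n,[.487,.2045,.192]);print(n,'pred',q)
    k,l,st,ce=cv2.connectedComponentsWithStats(m,connectivity=8)
    for i in range(1,k):
        if np.hypot(*(ce[i]-q))<14 and st[i,4]>=3: print(ce[i],st[i])
    u,v=map(int,q); print('win',u-20,v-30)
E
```

```text
top pred (np.float64(169.07611834766897), np.float64(209.89328950513877))
[168.6667 211.3889] [167 209   4   6  18]
win 149 179
scene pred (np.float64(309.29966922829686), np.float64(130.89510482447906))
[309.3333 130.8889] [308 130   4   3   9]
win 289 100
```

Call:
{"method": "apply_moves", "body": {"moves": [[[-0.008, -0.018, 0, 0, 0, 0, -0.465], [-0.0138, -0.031, 0, 0, 0, -0.3, -0.465], [-0.0138, -0.031, 0, 0, 0, -0.3, -0.465], [-0.0138, -0.031, 0, 0, 0, 0, -0.465], [-0.0138, -0.031, 0, 0, 0, 0, -0.465], [-0.0138, -0.031, 0, 0, 0, 0, -0.465], [-0.0138, -0.031, 0, 0, 0, 0, -0.465], [-0.0138, -0.031, 0, 0, 0, 0, -0.465], [-0.0138, -0.031, 0, 0, 0, 0, -0.465], [-0.0138, -0.031, 0, 0, 0, 0, -0.465], [0, 0, 0, 0, 0, 0, -0.465]]]}}

```text
time: 17.6
eef_pos: [0.5316, -0.1122, 0.1563]
tcp_rot: [0.067, 0.998, -0.001, 0.009]
contact_force: [0.4, 1.1, -1.2]
opening: 0.734
```

```bash
python3 -c "
from h import *
print(tri(('top',168.67,211.39),('scene',309.33,130.89)))
aim([.541,-.1345,.12],82.2)"
```

```text
(array([0.4835, 0.2065, 0.1868]), np.float64(0.0001298149901055189))
t 17.6 pos [ 0.5316 -0.1122  0.1563] zax [ 0.0169 -0.0032 -0.9999] yaw_y 82.37048768961562 op 0.734 F [ 0.4026  1.0577 -1.1528] M [0.0158 0.0259 0.0438]
tool delta [-0.0117 -0.0208  0.0365] 0.04362701808530138
rot [-0.0527  0.9868  0.1709]
```

Call:
{"method": "apply_moves", "body": {"moves": [[[-0.011, -0.0205, 0.01, 0, -0.5, 0, -0.465], [0, 0, 0.01, 0, -0.5, 0, -0.465], [0, 0, 0.01, 0, 0, 0, -0.465], [0, 0, 0, 0, 0, 0, -0.465]]]}}

```text
time: 18.0
eef_pos: [0.5385, -0.1332, 0.1221]
tcp_rot: [0.067, 0.998, 0.0, 0.014]
contact_force: [-0.6, 0.1, -2.3]
opening: 0.736
```

```bash
python3 - <<'E'
from h import *
aim([.5415,-.135,.09],82.2)
s=grab('scene');cv2.imwrite('pics/s10.png',s);im=s.astype(int);b,g,r=im[...,0],im[...,1],im[...,2]
m=((r>1.5*b)&(g>.6*r)&(r<1.55*g)&(r>60)).astype(np.uint8)
p=ctrl.get_state()['eef_pos'];q=proj('scene',p+[.0395,-.006,.0265]);print('pred hinge px',q)
k,l,st,ce=cv2.connectedComponentsWithStats(m,connectivity=8)
for i in range(1,k):
    if np.hypot(*(ce[i]-q))<12 and st[i,4]>=3: print(ce[i],st[i])
E
```

```text
t 18.0 pos [ 0.5385 -0.1332  0.1221] zax [ 0.0289 -0.0017 -0.9996] yaw_y 82.27467102483946 op 0.736 F [-0.6434  0.1071 -2.2901] M [0.0407 0.073  0.0009]
tool delta [-0.0023 -0.0015  0.0321] 0.03226147589610217
rot [0.1273 1.6521 0.0728]
pred hinge px (np.float64(203.4176442500965), np.float64(197.58853080063585))
[203.6154 197.6154] [202 196   4   4  13]
[197.5238 207.3333] [196 205   5   6  21]
```

Call:
{"method": "apply_moves", "body": {"moves": [[[-0.0023, -0.0015, 0.01, 0, 0, 0, -0.465], [0, 0, 0.015, 0, 0, 0, -0.465], [0, 0, 0.015, 0, 0, 0, -0.465], [0, 0, 0.015, 0, 0, 0, -0.465], [0, 0, 0.01, 0, 0, 0, -0.465], [0, 0, 0, 0, 0, 0, -0.465]]]}}

```text
time: 18.65
eef_pos: [0.5433, -0.1323, 0.0531]
tcp_rot: [0.065, 0.998, 0.0, 0.015]
contact_force: [0.1, -0.3, -2.3]
opening: 0.732
```

```bash
python3 -c "
from h import *
aim([.5415,-.135,.045],82.2)"
```

```text
t 18.65 pos [ 0.5433 -0.1323  0.0531] zax [ 0.0303 -0.0018 -0.9995] yaw_y 82.51452050915022 op 0.732 F [ 0.0516 -0.3082 -2.3325] M [0.0545 0.0701 0.0398]
tool delta [ 0.0017 -0.0029  0.0081] 0.00872770736481682
rot [0.1299 1.7329 0.3126]
```

Call:
{"method": "apply_moves", "body": {"moves": [[[0.0017, -0.0029, 0.002, 0, 0, 0.3, -0.465], [0, 0, 0.002, 0, 0, 0, -0.465]]]}}

```text
time: 18.85
eef_pos: [0.5416, -0.1351, 0.0491]
tcp_rot: [0.068, 0.998, 0.0, 0.015]
contact_force: [-0.3, -0.9, -1.9]
opening: 0.732
```

Call:
{"method": "apply_moves", "body": {"moves": [[[0, 0, 0.002, 0, 0, 0, -0.465]]]}}

```text
time: 18.95
eef_pos: [0.5421, -0.1354, 0.0476]
tcp_rot: [0.068, 0.998, -0.0, 0.016]
contact_force: [0.0, -0.4, -1.3]
opening: 0.731
```

Call:
{"method": "apply_moves", "body": {"moves": [[[0, 0, 0.002, 0, 0, 0, -0.465]]]}}

```text
time: 19.05
eef_pos: [0.5426, -0.1356, 0.046]
tcp_rot: [0.068, 0.998, -0.0, 0.017]
contact_force: [-0.4, -0.7, -1.7]
opening: 0.734
```

Call:
{"method": "apply_moves", "body": {"moves": [[[0, 0, 0.002, 0, 0, 0, -0.465]]]}}

```text
time: 19.15
eef_pos: [0.543, -0.1358, 0.0443]
tcp_rot: [0.068, 0.998, -0.001, 0.017]
contact_force: [0.1, -0.1, -2.4]
opening: 0.73
```

Call:
{"method": "apply_moves", "body": {"moves": [[[0, 0, 0.002, 0, 0, 0, -0.465]]]}}

```text
time: 19.25
eef_pos: [0.5433, -0.1359, 0.0425]
tcp_rot: [0.068, 0.998, -0.001, 0.017]
contact_force: [-0.2, 1.4, -2.0]
opening: 0.733
```

```bash
python3 -c "
from h import *
aim([.5415,-.135,.045],82.2)"
```

```text
t 19.25 pos [ 0.5433 -0.1359  0.0425] zax [ 0.0346 -0.0038 -0.9994] yaw_y 82.19875142359528 op 0.733 F [-0.2102  1.3639 -2.0192] M [ 0.0292  0.0625 -0.0501]
tool delta [ 0.0018  0.0007 -0.0025] 0.0031965868310270705
rot [ 0.0547  1.9967 -0.0022]
```

Call:
{"method": "apply_moves", "body": {"moves": [[[0.0018, 0.0005, 0.0015, 0, 0, 0, -0.465]]]}}

```text
time: 19.35
eef_pos: [0.5419, -0.1353, 0.041]
tcp_rot: [0.068, 0.998, -0.001, 0.018]
contact_force: [-0.4, 0.3, -2.1]
opening: 0.729
```

Call:
{"method": "apply_moves", "body": {"moves": [[[0, 0, 0.0015, 0, 0, 0, -0.465]]]}}

```text
time: 19.45
eef_pos: [0.5417, -0.1352, 0.0398]
tcp_rot: [0.068, 0.998, -0.001, 0.017]
contact_force: [-5.4, 2.0, 8.0]
opening: 0.734
```

Call:
{"method": "apply_moves", "body": {"moves": [[[0, 0, 0.0015, 0, 0, 0, -0.465]]]}}

```text
time: 19.55
eef_pos: [0.5417, -0.1352, 0.0397]
tcp_rot: [0.068, 0.998, -0.001, 0.016]
contact_force: [-6.1, 1.8, 12.1]
opening: 0.73
```

```bash
python3 -c "
from h import *
aim([.5415,-.135,.045],82.2)"
```

```text
t 19.55 pos [ 0.5417 -0.1352  0.0397] zax [ 0.0328 -0.0033 -0.9995] yaw_y 82.21845890381664 op 0.73 F [-6.0717  1.8261 12.0532] M [ 0.3523  1.0307 -0.0083]
tool delta [ 0.      0.0002 -0.0053] 0.0052867465147658395
rot [0.0706 1.8899 0.0173]
```

Touchdown came at the expected height. I'll open fully and retreat.

Call:
{"method": "apply_moves", "body": {"moves": [[[0, 0, -0.0003, 0, 0, 0, -0.6], [0, 0, 0.0005, 0, 0, 0, -1], [0, 0, 0, 0, 0, 0, -1], [0, 0, 0, 0, 0, 0, -1], [0, 0, 0, 0, 0, 0, -1]]]}}

```text
time: 20.05
eef_pos: [0.5433, -0.1359, 0.041]
tcp_rot: [0.068, 0.998, -0.001, 0.019]
contact_force: [1.0, -0.5, 0.0]
opening: 1.0
```

```bash
python3 -c "
from h import *
aim([.5415,-.135,.1],82.2)"
```

```text
t 20.05 pos [ 0.5433 -0.1359  0.041 ] zax [ 0.037  -0.005  -0.9993] yaw_y 82.21980840511634 op 1.0 F [ 1.0482 -0.4509  0.0086] M [0.016  0.0668 0.0157]
tool delta [-0.0003  0.0006 -0.059 ] 0.0590164453084678
rot [0.0019 2.1384 0.0198]
```

Call:
{"method": "apply_moves", "body": {"moves": [[[0, 0, -0.015, 0, 0, 0, -1], [0, 0, -0.025, 0, 0, 0, -1], [0, 0, -0.03, 0, 0, 0, -1], [0, 0, -0.035, 0, 0, 0, -1], [0, 0, -0.035, 0, 0, 0, -1], [0, -0.03, -0.02, 0, 0, 0, -1], [0, -0.045, 0, 0, 0, 0, -1], [0, -0.045, 0, 0, 0, 0, -1], [0, -0.045, 0, 0, 0, 0, -1], [0, -0.045, 0, 0, 0, 0, -1], [0, -0.02, 0, 0, 0, 0, -1], [0, 0, 0, 0, 0, 0, -1]]]}}

```text
time: 21.25
eef_pos: [0.5062, -0.3705, 0.2223]
tcp_rot: [0.065, 0.998, -0.005, 0.024]
contact_force: [0.3, 0.6, -0.3]
opening: 1.001
```

```bash
python3 - <<'E'
from h import *
aim([.5415,-.35,.2],82.2)
B={}
for n in('top','scene'):
    im=grab(n);cv2.imwrite(f'pics/{n}11.png',im)
    for f in(f'pics/{n}0.png',f'pics/{n}11.png'):
        im=cv2.imread(f).astype(int);b,g,r=im[...,0],im[...,1],im[...,2]
        q=proj(n,[.581,-.141,.0695])
        k,l,st,ce=cv2.connectedComponentsWithStats(((r>1.5*b)&(g>.6*r)&(r<1.55*g)&(r>60)).astype(np.uint8))
        for i in range(1,k):
            if np.hypot(*(ce[i]-q))<8 and st[i,4]>=4: print(f,'hinge',ce[i],st[i,4]); B.setdefault(f[-6:-4].strip('pe'),{})[n]=ce[i]
        q=proj(n,[.503,-.13,.065]);m=((b>1.6*r)&(b>1.3*g)&(b>60)).astype(np.uint8)
        k,l,st,ce=cv2.connectedComponentsWithStats(m)
        for i in range(1,k):
            if np.hypot(*(ce[i]-q))<25 and st[i,4]>=15: print(f,'blue',ce[i],st[i])
        q=proj(n,[.5505,.194,.08]);v,u=np.nonzero((r>1.5*b)&(r>1.35*g)&(r>60));s=np.hypot(u-q[0],v-q[1])<16
        print(f,'copper at spindle',s.sum(),u[s].mean(),v[s].mean())
for k,d in B.items():
    if len(d)==2: print(k,'hinge xyz',tri(('top',*d['top']),('scene',*d['scene'])))
# bystander differences
for n in('top','scene'):
    a=cv2.imread(f'pics/{n}0.png').astype(int);c=cv2.imread(f'pics/{n}11.png').astype(int)
    for nm,x,y in[('blue',.64,.0),]: pass
E
```

```text
t 21.25 pos [ 0.5062 -0.3705  0.2223] zax [ 0.0472 -0.0138 -0.9988] yaw_y 82.48991207579586 op 1.001 F [ 0.2901  0.6096 -0.278 ] M [ 0.0632  0.0195 -0.0387]
tool delta [-0.0312  0.0251  0.0237] 0.04652706301916133
rot [-0.4227  2.7857  0.3003]
pics/top0.png hinge [297.1667 178.8333] 12
pics/top0.png hinge [302.9  180.05] 20
pics/top0.png blue [290.3803 194.2676] [286 184  10  22  71]
pics/top0.png blue [310.  197.4] [308 186   5  24  80]
pics/top0.png copper at spindle 1 189.0 187.0
pics/top11.png hinge [297. 179.] 9
pics/top11.png hinge [302.625 180.25 ] 16
pics/top11.png hinge [308.5  184.25] 4
pics/top11.png blue [290.0423 194.4507] [285 184  11  22  71]
pics/top11.png blue [309.6923 197.7436] [308 186   5  24  78]
pics/top11.png copper at spindle 104 183.94230769230768 191.06730769230768
pics/scene0.png hinge [200.6 207.3] 10
pics/scene0.png hinge [205.5333 212.1333] 15
pics/scene0.png blue [213.5385 198.8269] [212 189   4  21  52]
pics/scene0.png blue [194.75   201.7955] [191 193   8  19  44]
pics/scene0.png copper at spindle 0 nan nan
pics/scene11.png hinge [200.9091 207.0909] 11
pics/scene11.png hinge [205.625 211.75 ] 16
pics/scene11.png blue [213.75   198.5417] [212 189   4  20  48]
pics/scene11.png blue [194.9524 201.3571] [191 192   9  19  42]
pics/scene11.png copper at spindle 65 309.8 173.4
0 hinge xyz (array([ 0.5799, -0.1416,  0.0672]), np.float64(0.0004998866943535473))
11 hinge xyz (array([ 0.5715, -0.1494,  0.0596]), np.float64(0.018054655641113478))<stdin>:17: RuntimeWarning: Mean of empty slice.
  ret = ret.dtype.type(ret / rcount)
```

```bash
python3 - <<'E'
from h import *
def pts(f,n,c,z,rad):
    im=cv2.imread(f).astype(int);b,g,r=im[...,0],im[...,1],im[...,2];v,u=np.nonzero((r>1.45*b)&(r>1.3*g)&(r>55))
    q=proj(n,[*c,z]);s=np.hypot(u-q[0],v-q[1])<rad
    P=np.array([at(n,a,d,z)[:2] for a,d in zip(u[s],v[s])])-c;a=np.radians(-9);R2=np.array([[np.cos(a),np.sin(a)],[-np.sin(a),np.cos(a)]]);P=P@R2.T
    print(f,'along',(P[:,0].min()*1e3).round(1),(P[:,0].max()*1e3).round(1),'across',(P[:,1].min()*1e3).round(1),(P[:,1].max()*1e3).round(1),len(P))
pts('pics/top0.png','top',np.array([.6464,-.1515]),.034,16);pts('pics/scene0.png','scene',np.array([.6464,-.1515]),.034,14)
for z in(.077,.082): pts('pics/top11.png','top',np.array([.5503,.1938]),z,16);pts('pics/scene11.png','scene',np.array([.5503,.1938]),z,14)
for n in('top','scene'):
    a=cv2.imread(f'pics/{n}0.png').astype(int);c=cv2.imread(f'pics/{n}11.png').astype(int);D=(abs(a-c).max(2)>45).astype(np.uint8)
    k,l,st,ce=cv2.connectedComponentsWithStats(D)
    print(n,[(ce[i].astype(int).tolist(),int(st[i,4])) for i in range(1,k) if st[i,4]>=12])
E
```

```text
pics/top0.png along -35.0 26.4 across -26.7 35.1 196
pics/scene0.png along -30.5 42.5 across -28.8 30.9 203
pics/top11.png along -36.0 23.4 across -20.8 22.6 116
pics/scene11.png along -31.3 25.9 across -21.5 20.7 72
pics/top11.png along -36.2 23.0 across -21.7 21.5 116
pics/scene11.png along -28.2 28.8 across -22.5 19.6 72
top [([414, 295], 25469), ([304, 158], 111), ([184, 183], 29), ([176, 196], 23), ([185, 197], 21), ([241, 248], 3039), ([312, 258], 1883), ([165, 264], 1993), ([382, 246], 31), ([191, 364], 2091), ([220, 361], 16)]
scene [([139, 5], 161), ([243, 32], 2532), ([169, 22], 102), ([154, 23], 80), ([150, 32], 17), ([177, 40], 59), ([98, 106], 6790), ([207, 242], 39)]
```

```bash
python3 -c "
from h import *
print(ctrl.get_state()['time'],ctrl.sign_off())"
```

```text
the job is handed in; nothing more can be done
21.35 None
```

I handed the job in at 21.35 s. My last checks put the ring shut in the groove and the pliers back on the wooden cradle and released. I don't know the verdict, because the hand-in reports none.

**What I did**
1. I squeezed the pliers to their stop and carried the spread ring to the turntable. I centred it by sight and by feeling the spindle on both sides.
2. I pressed down until the force rose steeply, to about 5 N by the wrist reading (limit 10 N). Then I eased the handles open so the ring closed.
3. The first lift snagged at about 5–6 N. I backed down, opened slightly more, raised the nose and then lifted free.
4. I laid the pliers back on the wooden cradle and moved the arm clear.

**What the last checks showed**
- **Ring:** its outline is about 59 x 43 mm round the axis, which matches a shut ring (59 x 44 mm). It did not move when the pliers left.
- **Pliers:** the hinge and handle blobs are within 0.5 px (about 1 mm) of where they started, and the gripper is open and clear.
- **Paints and brushes:** the before/after difference showed only the arm, its shadows, the ring and the emptied cradle pad.

**What disagreed or went unconfirmed**
- **Hinge position:** one automatic two-view hinge position came out wrong, with an 18 mm mismatch because it paired the wrong blobs. I relied on the single-view positions instead.
- **Ring level:** I judged this only by eye, in pictures taken before the pliers came off.

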